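Hold off the bean cooler's drive roller

TASK

The bean cooler's drive roller is about to be taken off. First turn the upside-down orange parts cup mouth-up and stand it, without dropping it, wholly on the round blue mat, and let go of it. Then, by its red post, push the sprung green tensioner arm back away from the steel pan, past the click of its ratchet pawl and on to its stop, and finish while still holding it there with the gripper; leave everything else where it is.

Things in the scene. Friction and masses are not known exactly. Their poses are not given: they have to be found in the camera images.
- cup: orange open square cup (light plastic, about 90 g), 56 x 56 mm outside, 72 mm high, straight walls 4 mm thick, sides parallel to its own x and y. Origin: centre of the outer face of its closed bottom; its own z axis points from the bottom to the open mouth. It starts upside down on the table (z pointing down, the closed bottom 72 mm up). Held or lying, its middle is 36 mm along its z from the origin
- mat: round blue mat, fixed, 120 mm across and 3 mm thick; origin: centre of its underside, on the table
- cooler: the bean cooler, fixed to the table: aluminium base plate 240 (x) x 280 (y) x 12 mm, with a round steel pan (150 mm across, top 50 mm above the table, a 12 mm brass hub on it) centred 45 mm towards its -y side, and a blue motor block 57 mm high at the rear. Origin: centre of the plate's underside, on the table; z up, x to its rear, y from the pan towards the tensioner arm. The arm swings level from the pan towards +y
- pivot_axis (a point): the point on the upright axis of the tensioner arm's hinge, at the cooler's (85, 50) mm; the post's axis runs round it at a radius of 145 mm
- post: red upright round post (a sleeve that turns freely about its own upright axis) on the free end of the green tensioner arm, 16 mm in diameter and 60 mm long. Origin: centre of its foot on the arm, 40 mm above the table. It is pushed, or pinched from above and carried round the pivot
- post_top (a point): centre of the top end of the red post, 100 mm above the table
- tensioner (a joint): angle of the green tensioner arm (rad): 0 with its black roller against the pan (start, arm pointing along the cooler's -x); grows as the post is pushed away from the pan, clockwise seen from above, towards the cooler's +y. A spring returns it: about 4.5 N at the post at the start, 10 N at the stop, a little more while the pawl is being passed. The pawl clicks in behind it at about 0.33; if let go after that it is caught at about 0.34. Stop at 0.5
- pawl (a joint): travel of the yellow sprung pawl slider (m): 0 at rest, rises to about 0.003 as the pin under the arm pushes it aside (arm at about 0.22 to 0.33) and snaps back to 0 with the click. It moves by itself
- tumbler: purple tumbler, 72 mm across the rim, 110 mm high, a bystander; origin under its centre
- glass1: empty glass, 72 mm across the rim, 85 mm high, a bystander; origin under its centre
- glass2: empty glass like the other, a bystander; origin under its centre
- tray: green empty tray 100 x 160 x 28 mm, a bystander; origin under its centre
- spoon: cupping spoon about 190 mm long lying on the table, a bystander; origin near its middle, its length along its own x
- timer: white timer 50 x 70 x 22 mm, a bystander; origin under its centre
There are look-alikes about, which are no part of the job. Of the things that look like the cup, the smallest one is meant.

How it is judged:
By the outcome, as a careful person would: the job done as asked, in the order asked, and still so for the second after the job is handed in, while the arm keeps its last pose, push and grip.
It also fails if it takes over 72 s, if anything falls off the work surface, if the arm or the gripper's body presses on something with over 40 N, if the wrist force passes 120 N, or if a joint passes its speed limit or range.

ROBOT

A 7-joint arm with a two-finger parallel gripper is mounted at the origin on the work surface. World frame = base frame: x ahead of the robot, y to its left, z up, the work surface at z = 0. Lengths are in m, angles in rad, forces in N, time in s.
With the tool pointing down it reaches from about 0.425 to 0.925 m from the base axis. Payload 6.8 kg.
Tool frame: the origin (TCP) lies at the very end of the fingers, on their centre line; the grasp point (between the pads) lies 19 mm behind it (grasp_offset is the distance from the TCP to the grasp point, in m); z points along the fingers, y is the direction in which the jaws open and shut (so a half turn about z gives the same grasp; the last joint's range is limited). The gripper opens to 88 mm and grips with 3 to 60 N. Pads are 20 mm wide; open, the fingers measure 115 mm over their backs; the gripper's body (75 mm by 178 mm) begins 61 mm behind the grasp point.
Start: joints at [-0.108, 0.477, 0.022, 1.555, -0.011, 1.109, -0.083], TCP at [0.675, 0, 0.198] pointing down, gripper open.
Joint ranges: [-2.96, 2.96], [-0.34, 2.1], [-1.41, 1.46], [0.24, 2.44], [-1.37, 4.51], [0.17, 1.92], [-2.96, 2.96]. Speed limits (rad/s): [2.39, 2.39, 3.14, 3.14, 3.14, 3.14, 3.14].

INTERFACE

Orientations are given as a unit quaternion [x, y, z, w].
In Python, from workcell import * gives the robot as it stands.
- The arm moves only by the tool jog_arm, never from a script. Its argument "series" is a list of rows, each a list of 6 numbers: the shift along the world's x, y, z in mm, then the turn, a rotation vector about the world's x, y, z in degrees. In form: [[tx, ty, tz, ax, ay, az], ...]. A call has 1 to 12 rows; each row shifts and turns the commanded pose from where the row before left it; what a row does not reach is not made up. A row lasts 1/10 s, in which the tool goes at most 50 mm and 8.59 degrees, less where a joint would pass 70% of its speed; a pose out of reach is approached as far as the arm can. A call is refused whole if a number of a shift passes 50 or a number of a turn 8.59, either way. A call with a gripper value outside its range is refused whole. "jaw" is the finger opening in mm, from 0 to 87.8, set as the call begins (left out, the last holds). The fingers move at their own pace and stop on an object; "grip_force" is the grip in N (left out, the last holds). Time passes only in rows, so rows that do not move let the fingers close. It gives the time, the measured TCP pose, the force and the opening at its end, in the units of the state.
- read_state(): the state, without advancing time (a new reading comes with each control period).
- capture(name): name is "scene" or "side" or "wrist"; returns a dict with "color" (480x640x3 uint8, blue, green, red), "range_z" (480x640 float32, m along the optical axis (not along the pixel's ray), 0 where there is no reading), "vfov" (degrees; the focal length in pixels is half the picture's height over the tangent of half this angle, whatever the lens; pixels are square), "cx", "cy" (the principal point, pixels), "distortion" ([k1, k2, p1, p2, k3] as OpenCV has them; the pictures are not rectified), "cam_to_world" (4x4, takes a point from camera to world coordinates). Camera axes: x right, y down, z forward; pixel columns grow to the right and rows downward; lengths in m; the calibration is good to about 2 mm. A picture is of the moment at which its call begins.
- job_done(): hands the job in, once; it reports no verdict.
The state is a dict: "clock": time; "q": joint angles; "qd": joint speeds; "effort": joint torques, N m; "position": TCP position; "orientation": TCP orientation; "wrist_force": force on the tool from outside, world axes, zero at the start; "torque": the same for the moment, N m; "gripper_width": finger opening in m.
Only numpy, scipy, OpenCV 4.12 (cv2) and the standard library are available. Lean on these libraries where they do the work, as an engineer would, in place of code of your own. Each camera call takes 0.05 s, during which the arm holds its last target.

## Working session

There is one attempt and no reset: what is moved stays moved. The work goes in short steps, Python scripts to look and compute and a tool call to move; the robot and the scene stay as the last step left them, time stands still between calls to the robot, and variables do not carry over. Pictures are saved under pics/ and viewed, and the job is handed in when it is done.

Besides the shell and the picture viewer there is one more tool, called after "Emit:" as name([rows], argument=value, ...), one row to a line, values as JSON. jog_arm: Moves the arm, as the interface text tells. Its arguments: {"type":"object","properties":{"series":{"type":"array","items":{"type":"array","items":{"type":"number"}}},"jaw":{"type":"number"},"grip_force":{"type":"number"}},"required":["series"]}

```bash
ls; mkdir -p pics; cat > h.py <<'E'
from workcell import *
import numpy as np, cv2
def K(c):
    f=240/np.tan(np.radians(c["vfov"])/2)
    return np.array([[f,0,c["cx"]],[0,f,c["cy"]],[0,0,1]])
def ray(c,uv):
    uv=np.array(uv,float).reshape(-1,1,2)
    p=cv2.undistortPoints(uv,K(c),np.array(c["distortion"],float)).reshape(-1,2)
    d=np.c_[p,np.ones(len(p))]
    T=np.array(c["cam_to_world"]);return T[:3,3],d@T[:3,:3].T
def plane(c,uv,z):
    o,d=ray(c,uv);return o+d*((z-o[2])/d[:,2])[:,None]
def cloud(c):
    v,u=np.mgrid[0:480,0:640]
    o,d=ray(c,np.stack([u,v],-1).reshape(-1,2))
    return (o+d*c["range_z"].reshape(-1,1)).reshape(480,640,3)
E
python3 - <<'E'
from h import *
import pickle
for n in ["scene","side","wrist"]:
    c=capture(n);cv2.imwrite(f"pics/{n}0.png",c["color"]);pickle.dump(c,open(n+"0.pkl","wb"))
    print(n,c["vfov"],c["distortion"],np.round(c["cam_to_world"],3).tolist())
s=read_state();print(s)
E
```

```text
pics
scene 57.2777864808563 [-0.00047833  0.          0.          0.          0.        ] [[0.573, 0.612, -0.545, 1.174], [0.819, -0.417, 0.393, -0.488], [0.014, -0.672, -0.741, 0.897], [0.0, 0.0, 0.0, 1.0]]
side 53.152190409172185 [-0.11804838  0.          0.          0.          0.        ] [[-0.996, -0.047, 0.078, 0.483], [-0.091, 0.542, -0.835, 0.869], [-0.003, -0.839, -0.544, 0.729], [0.0, 0.0, 0.0, 1.0]]
wrist 71.46038168437647 [-0.05574889  0.          0.          0.          0.        ] [[1.0, 0.001, -0.001, 0.674], [0.0, -0.963, -0.269, 0.074], [-0.001, 0.269, -0.963, 0.385], [0.0, 0.0, 0.0, 1.0]]
{'clock': 0.15, 'q': array([-0.10812972,  0.47762344,  0.02237083,  1.55615887, -0.01149855,
        1.10929829, -0.08310188]), 'qd': array([ 0.00058476, -0.00133302, -0.00066942, -0.00460153, -0.00047628,
        0.00097913,  0.00016465]), 'effort': array([ 2.56581799e-03, -5.83290482e+01,  1.53667007e+00, -2.72875071e+01,
       -5.42110554e-02,  1.44432642e-02,  8.67239464e-05]), 'position': array([ 6.74530313e-01, -2.00201136e-06,  1.97424348e-01]), 'orientation': array([ 7.07097608e-01,  7.07115628e-01, -5.16893190e-04, -4.41398472e-04]), 'wrist_force': array([-0.26946309,  0.10420554,  0.00106782]), 'torque': array([-0.01956204, -0.0139932 , -0.0253475 ]), 'gripper_width': 0.08785569344970436}
```

View pics/scene0.png

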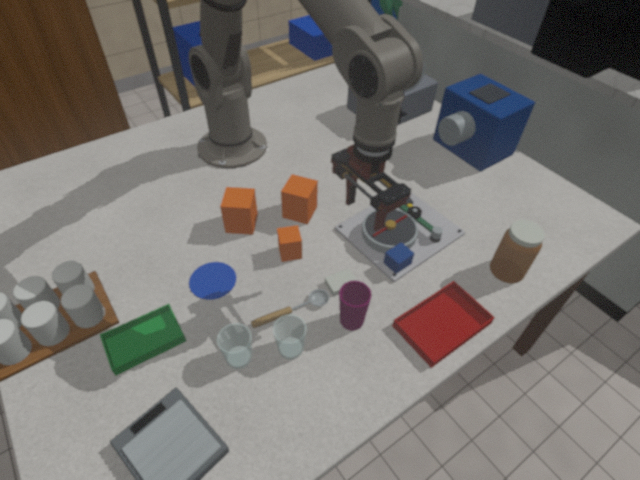

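View pics/side0.png

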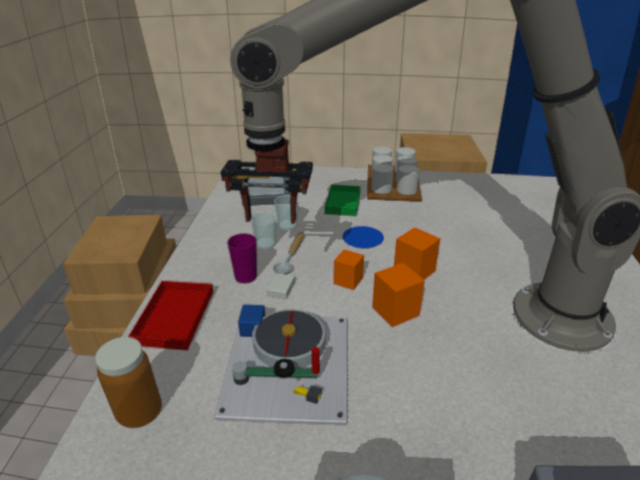

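View pics/wrist0.png

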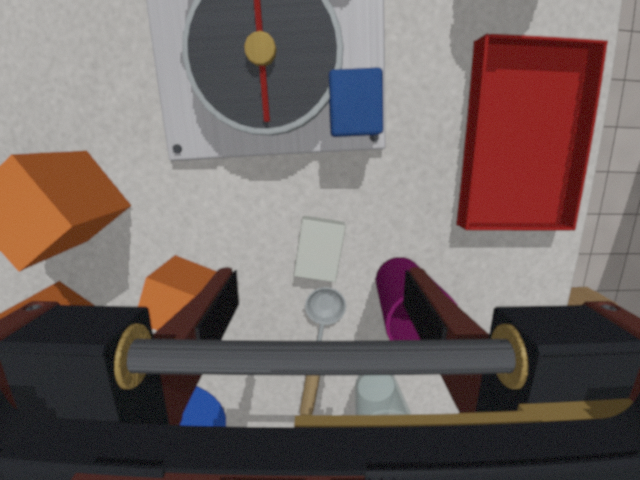

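```bash
python3 - <<'E'
import workcell;print([x for x in dir(workcell) if x[0]!='_'])
from h import *
import pickle
for n in ["scene","side","wrist"]:
    c=pickle.load(open(n+"0.pkl","rb"));P=cloud(c)
    hsv=cv2.cvtColor(c["color"],cv2.COLOR_BGR2HSV)
    ok=c["range_z"]>0
    for nm,lo,hi in [("orange",(5,150,120),(18,255,255)),("blue",(110,120,60),(125,255,255)),("purple",(140,120,40),(165,255,255)),("red",(174,150,80),(180,255,255)),("red0",(0,150,80),(3,255,255)),("green",(50,100,40),(85,255,255)),("yellow",(22,150,100),(32,255,255))]:
        m=cv2.inRange(hsv,lo,hi)
        k,l,st,ce=cv2.connectedComponentsWithStats(m)
        for i in range(1,k):
            if st[i,4]<60: continue
            p=P[(l==i)&ok]
            if len(p)<20 or p[:,0].min()>1.5: continue
            print(n,nm,st[i].tolist(),"min",np.percentile(p,2,axis=0).round(3),"max",np.percentile(p,98,axis=0).round(3))
    for i,(u,v) in enumerate({"scene":[(290,243),(235,345),(290,338)],"side":[(349,269)],"wrist":[(180,270)]}[n]): print(P[v,u])
E
```

```text
['MotionError', 'capture', 'grasp_offset', 'job_done', 'read_state']
scene orange [282, 176, 34, 43, 681] min [ 0.359 -0.031  0.029] max [0.448 0.052 0.105]
scene orange [222, 188, 34, 42, 686] min [ 0.303 -0.193  0.035] max [ 0.396 -0.109  0.105]
scene orange [278, 226, 23, 19, 326] min [ 0.484 -0.126  0.069] max [ 0.54  -0.07   0.076]
scene blue [290, 16, 42, 43, 1171] min [-0.854  0.773 -0.144] max [-0.62   0.879 -0.03 ]
scene blue [173, 22, 28, 61, 799] min [-0.855  0.156 -0.135] max [-0.649  0.264  0.071]
scene blue [444, 89, 24, 22, 148] min [0.36  0.592 0.14 ] max [0.447 0.6   0.197]
scene blue [469, 103, 61, 40, 580] min [0.469 0.592 0.085] max [0.572 0.742 0.199]
scene blue [387, 244, 25, 19, 174] min [0.688 0.082 0.054] max [0.731 0.133 0.06 ]
scene blue [190, 263, 45, 36, 1259] min [ 0.429 -0.359 -0.   ] max [ 0.529 -0.257  0.007]
scene red0 [396, 292, 96, 70, 3139] min [ 0.841 -0.017  0.001] max [0.964 0.162 0.029]
scene green [101, 307, 83, 67, 2916] min [ 0.498 -0.585  0.001] max [ 0.599 -0.436  0.029]
[ 0.53152936 -0.1058391   0.0646207 ]
[ 0.6789245  -0.34799083  0.01
[... 1062 characters left out ...]
] min [ 0.379 -0.027  0.01 ] max [0.447 0.065 0.104]
wrist orange [139, 257, 77, 73, 2936] min [ 0.489 -0.11   0.008] max [ 0.543 -0.058  0.075]
wrist orange [0, 285, 69, 33, 488] min [ 0.336 -0.112  0.015] max [ 0.359 -0.095  0.09 ]
wrist blue [179, 387, 46, 40, 1179] min [ 0.475 -0.319  0.002] max [0.651 0.023 0.336]
wrist purple [377, 258, 44, 83, 2180] min [ 0.725 -0.118  0.014] max [ 0.773 -0.028  0.178]
wrist red0 [255, 0, 7, 30, 152] min [0.616 0.173 0.056] max [0.621 0.196 0.059]
wrist red0 [457, 35, 149, 195, 21233] min [ 0.834 -0.015  0.004] max [0.961 0.177 0.03 ]
wrist red0 [260, 66, 9, 56, 263] min [0.619 0.096 0.056] max [0.624 0.141 0.059]
[ 0.51280818 -0.06564737  0.03242475]
```

```bash
python3 - <<'E'
from h import *
import pickle
c=pickle.load(open("side0.pkl","rb"))["color"][190:420,200:460]
d=pickle.load(open("scene0.pkl","rb"))["color"][160:310,180:480]
cv2.imwrite("pics/c1.png",cv2.resize(c,None,fx=2.6,fy=2.6,interpolation=2));cv2.imwrite("pics/c2.png",cv2.resize(d,None,fx=2.6,fy=2.6,interpolation=2))
E
```

```text
(no output)
```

View pics/c1.png

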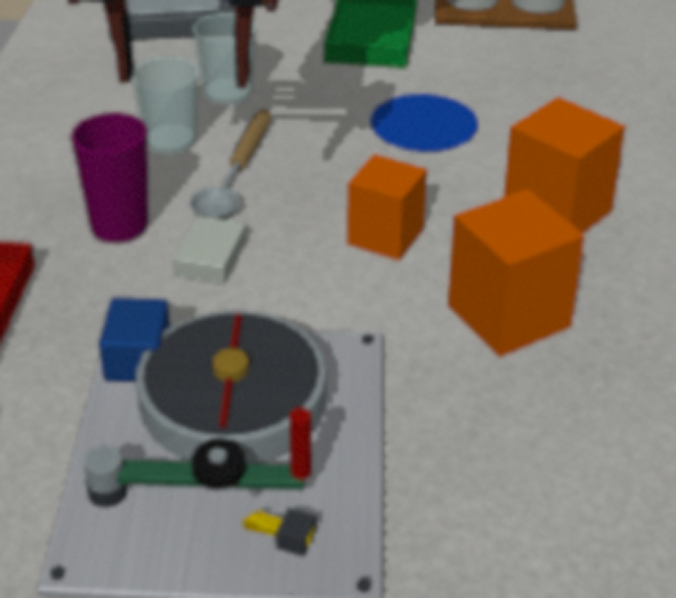

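View pics/c2.png

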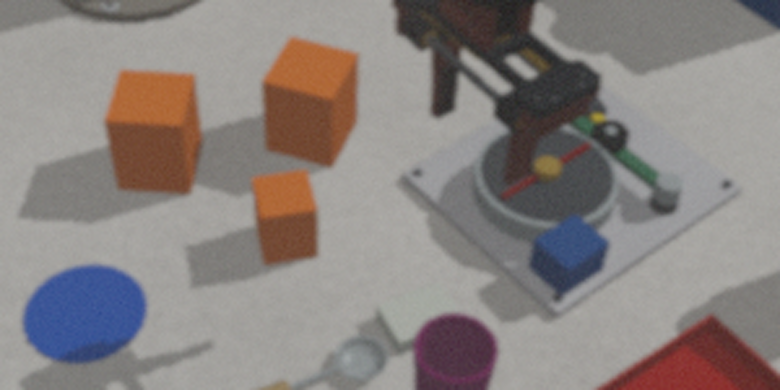

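```bash
python3 - <<'E'
from h import *
import pickle
for n in ["scene","side","wrist"]:
    c=pickle.load(open(n+"0.pkl","rb"));P=cloud(c);ok=c["range_z"]>0
    hsv=cv2.cvtColor(c["color"],cv2.COLOR_BGR2HSV)
    m=(cv2.inRange(hsv,(4,140,80),(20,255,255))>0)&ok&(abs(P[...,2]-.072)<.006)&(abs(P[...,0]-.51)<.06)&(abs(P[...,1]+.09)<.05)
    v,u=np.nonzero(m)
    if len(u)>50:
        q=plane(c,np.c_[u,v],.072)[:,:2].astype(np.float32);print(n,"cup",len(q),cv2.minAreaRect(q*1000))
    m=(cv2.inRange(hsv,(108,120,50),(126,255,255))>0)&ok&(P[...,2]<.015)&(abs(P[...,0]-.48)<.1)&(abs(P[...,1]+.3)<.1)
    v,u=np.nonzero(m)
    if len(u)>50:
        q=plane(c,np.c_[u,v],.003)[:,:2].astype(np.float32);print(n,"mat",len(q),cv2.minAreaRect(q*1000),cv2.minEnclosingCircle(q*1000), cv2.fitEllipse(cv2.convexHull(q*1000)))
c=pickle.load(open("side0.pkl","rb"))
# red post
hsv=cv2.cvtColor(c["color"],cv2.COLOR_BGR2HSV);m=cv2.inRange(hsv,(0,120,60),(4,255,255))|cv2.inRange(hsv,(172,120,60),(180,255,255));m[:, :305]=0;m[:,325:]=0;m[:340]=0;m[385:]=0
v,u=np.nonzero(m)
for r in range(v.min(),v.max()+1):print(r,u[v==r].min(),u[v==r].max(),end='; ')
print()
P=cloud(c)
# base plate: z~0.012 points region
m=(abs(P[...,2]-.012)<.004)&(c["range_z"]>0)
v,u=np.nonzero(m);s=(u>200)&(u<360)&(v>310)&(v<430);q=plane(c,np.c_[u,v][s],.012)[:,:2].astype(np.float32)
print("plate",s.sum(),cv2.minAreaRect(q*1000))
# corner screws guess pixels and pan rim pts z=.05
m=(abs(P[...,2]-.05)<.004)&(c["range_z"]>0);v,u=np.nonzero(m);s=(u>200)&(u<360)&(v>300)&(v<370)
q=P[m][s][:,:2].astype(np.float32);print("pan",len(q),cv2.minEnclosingCircle(q*1000))
E
```

```text
scene cup 341 ((513.1277465820312, -97.58222961425781), (51.86385726928711, 61.10190200805664), 66.87511444091797)
scene mat 1251 ((478.1185302734375, -307.9644775390625), (110.1674575805664, 111.03779602050781), 62.17291259765625) ((478.49505615234375, -307.6400146484375), 56.76015090942383) ((478.4567565917969, -307.7042236328125), (111.47979736328125, 112.44364166259766), 14.561258316040039)
side cup 338 ((509.7401123046875, -87.5608139038086), (62.054481506347656, 58.11448287963867), 67.13481140136719)
side mat 688 ((477.5620422363281, -303.6246032714844), (112.69270324707031, 114.61975860595703), 3.193614959716797) ((477.47467041015625, -302.81268310546875), 58.4254035949707) ((477.3927307128906, -302.5871276855469), (114.66096496582031, 116.25607299804688), 11.817829132080078)
wrist cup 1664 ((505.2090759277344, -81.13380432128906), (66.53491973876953, 46.521602630615234), 41.865665435791016)
wrist mat 1182 ((502.7848815917969, -286.8569030761719), (69.05216979980469, 65.81595611572266), 86.54851531982422) ((500.3728332519531, -293.6230163574219), 41.455322265625) ((503.044677734375, -303.263427734375), (63.1261100769043, 93.76334381103516), 0.4876619875431061)
346 314 315; 347 313 316; 348 312 318; 349 311 319; 350 311 319; 351 312 319; 352 312 319; 353 312 319; 354 312 319; 355 312 318; 356 312 318; 357 312 318; 358 312 318; 359 312 318; 360 312 318; 361 312 318; 362 312 318; 363 312 318; 364 312 318; 365 312 319; 366 312 319; 367 312 319; 368 312 318; 369 312 318; 370 312 319; 371 313 318; 372 313 318; 373 314 317; 
plate 7386 ((665.309326171875, 203.98675537109375), (333.1191101074219, 288.7574462890625), 2.623847007751465)
pan 2937 ((639.2767944335938, 171.09149169921875), 120.29859924316406)
```

```bash
python3 - <<'E'
from h import *
import pickle
for n,box in [("scene",(270,220,50,50)),("side",(320,240,60,60)),("wrist",(125,240,125,120))]:
    c=pickle.load(open(n+"0.pkl","rb"))
    x,y,w,h=box;k=600//max(w,h)
    cv2.imwrite(f"pics/z_{n}.png",cv2.resize(c["color"][y:y+h,x:x+w],None,fx=k,fy=k,interpolation=2));print(k)
E
cd pics; python3 -c "
import cv2,numpy as np
a=[cv2.resize(cv2.imread(f'z_{n}.png'),(400,400)) for n in ('scene','side')]
cv2.imwrite('z.png',np.hstack(a))"
```

```text
12
10
4
```

View pics/z.png

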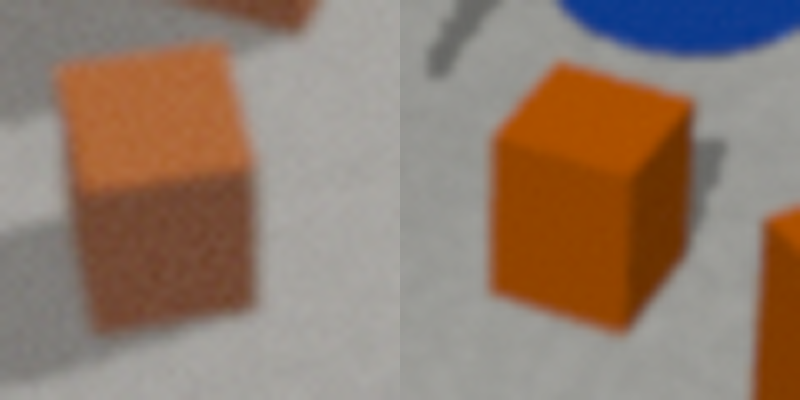

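```bash
python3 - <<'E'
from h import *
import pickle
for n,o,k,pts in [("scene",(270,220),8,[(57,65),(225,43),(250,155),(78,190)]),("side",(320,240),400/60,[(160,62),(292,100),(232,178),(95,137)])]:
    c=pickle.load(open(n+"0.pkl","rb"))
    q=plane(c,np.array(pts)/k+np.array(o)-.5,.072)[:,:2]*1000
    print(n,q.round(1).tolist(),q.mean(0).round(1)); e=np.roll(q,-1,0)-q;print(np.linalg.norm(e,axis=1).round(1),np.degrees(np.arctan2(e[:,1],e[:,0])).round(1)%90)
E
```

```text
scene [[472.5, -108.9], [494.8, -58.3], [540.7, -79.1], [522.7, -132.0]] [507.7 -94.6]
[55.3 50.4 55.9 55.3] [66.2 65.7 71.2 65.3]
side [[524.3, -128.3], [474.7, -107.1], [494.8, -55.9], [545.0, -77.1]] [509.7 -92.1]
[54.  55.  54.4 55.1] [66.9 68.5 67.  68. ]
```

Candidates for the cup: orange boxes at scene pixels (239,210), (299,199) and (290,243). The last one (side view (349,269)) is the smallest, 55 mm across and about 72 mm tall, and the crop confirms it. The other two are about 100 mm tall.

I'll grasp it from above first, because the tall boxes crowd it.

Emit:
jog_arm([
  [-33, -18.6, 0, 0, 0, -4.6],
  [-33, -18.6, 0, 0, 0, -4.6],
  [-33, -18.6, 0, 0, 0, -4.6],
  [-33, -18.6, 0, 0, 0, -4.6],
  [-33, -18.6, 0, 0, 0, -4.6],
  [0, 0, 0, 0, 0, 0],
  [0, 0, 0, 0, 0, 0],
], jaw=87.8)

```text
clock: 0.85
position: [0.5098, -0.0932, 0.1984]
orientation: [0.834, 0.552, 0.0, 0.0]
wrist_force: [-0.2, -0.3, -0.5]
gripper_width: 0.0876
```

```bash
python3 - <<'E'
from h import *
import pickle
c=capture("wrist");cv2.imwrite("pics/w1.png",c["color"]);pickle.dump(c,open("w1.pkl","wb"))
print(read_state()["q"].round(3))
E
```

```text
[-0.044  0.218  0.12   1.932 -0.031  0.992 -0.31 ]
```

View pics/w1.png

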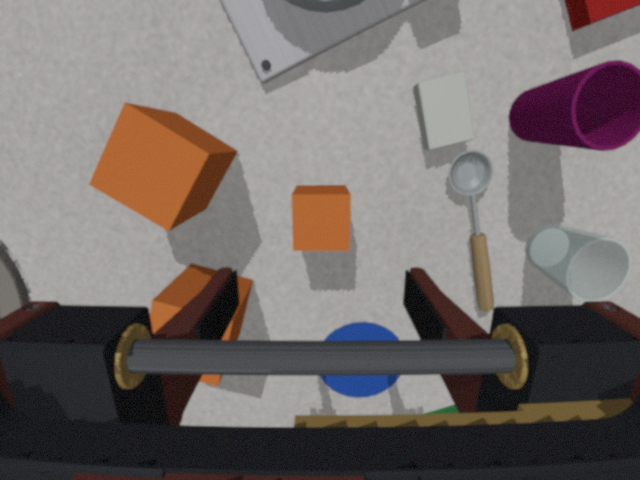

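```bash
python3 - <<'E'
from h import *
import pickle
c=pickle.load(open("w1.pkl","rb"))
q=plane(c,[(297,186),(346,186),(351,250),(293,250)],.072)*1000
print(q.round(1).tolist())
q2=plane(c,[(293,250),(351,250)],.072)*1000;print(q2.mean(0))
P=cloud(c);hsv=cv2.cvtColor(c["color"],cv2.COLOR_BGR2HSV)
m=(cv2.inRange(hsv,(4,120,80),(20,255,255))>0)&(abs(P[...,2]-.072)<.004);m[:,:280]=0;m[:,360:]=0
v,u=np.nonzero(m);print(v.min(),v.max(),u.min(),u.max());q=plane(c,np.c_[u,v],.072)[:,:2].astype(np.float32)*1000;print(cv2.minAreaRect(q))
print((P[150:260:10,321]*1000).round(0).tolist())
E
```

```text
[[502.1, -52.7, 72.0], [544.5, -70.7, 72.0], [525.6, -131.3, 72.0], [472.7, -108.9, 72.0]]
[ 499.12612215 -120.10180896   72.        ]
193 250 292 349
((509.2154846191406, -93.63422393798828), (56.61394119262695, 55.341163635253906), 67.00047302246094)
[[535.0, -32.0, 1.0], [531.0, -43.0, 2.0], [527.0, -53.0, 1.0], [522.0, -63.0, 1.0], [520.0, -68.0, 47.0], [518.0, -74.0, 74.0], [514.0, -82.0, 75.0], [510.0, -92.0, 72.0], [506.0, -101.0, 72.0], [502.0, -110.0, 72.0], [498.0, -119.0, 74.0]]
```

The close view shows the cup centred at about (321,218), lined up with the jaws. It measures (509, −94) mm with edges at 67°. I'll go down and grip.

Emit:
jog_arm([
  [0, 0, -32, 0, 0, 0],
  [0, 0, -40, 0, 0, 0],
  [0, 0, -40, 0, 0, 0],
  [0, 0, -30, 0, 0, 0],
  [0, 0, -20, 0, 0, 0],
  [0, 0, 0, 0, 0, 0],
  [0, 0, 0, 0, 0, 0],
])

```text
clock: 1.6
position: [0.5109, -0.0923, 0.0361]
orientation: [0.833, 0.553, -0.0, -0.0]
wrist_force: [0.8, -0.1, 0.1]
gripper_width: 0.0875
```

Emit:
jog_arm([
  [0, 0, 0, 0, 0, 0],
  [0, 0, 0, 0, 0, 0],
  [0, 0, 0, 0, 0, 0],
  [0, 0, 0, 0, 0, 0],
  [0, 0, 0, 0, 0, 0],
  [0, 0, 0, 0, 0, 0],
  [0, 0, 0, 0, 0, 0],
  [0, 0, 0, 0, 0, 0],
], jaw=40, grip_force=15)

```text
clock: 2.4
position: [0.5103, -0.093, 0.0367]
orientation: [0.834, 0.552, 0.0, 0.0]
wrist_force: [-1.6, 0.9, 6.5]
gripper_width: 0.0556
```

Emit:
jog_arm([
  [0, 0, 20, 0, 0, 0],
  [0, 0, 40, 0, 0, 0],
  [0, 0, 40, 0, 0, 0],
  [-3, -26, 10, 0, 0, 5],
  [-4, -31, 0, 0, 0, 6],
  [-4, -31, 0, 0, 0, 6],
  [-4, -31, 0, 0, 0, 6],
  [-4, -31, 0, 0, 0, 7],
  [-4, -31, 0, 0, 0, 7],
  [-2, -31, 0, 0, 0, 6],
  [0, 0, 0, 0, 0, 0],
  [0, 0, 0, 0, 0, 0],
])

```text
clock: 3.6
position: [0.4843, -0.3054, 0.1456]
orientation: [0.575, 0.818, 0.0, -0.001]
wrist_force: [0.7, 0.7, 0.0]
gripper_width: 0.0561
```

```bash
python3 - <<'E'
from h import *
c=capture("scene");cv2.imwrite("pics/s2.png",c["color"])
s=read_state();print(s["q"].round(3),s["position"],s["gripper_width"],s["wrist_force"])
E
```

```text
[ 0.398  0.366  0.068  1.861 -0.031  0.917  0.828] [ 0.48476722 -0.30421135  0.14566321] 0.05570334176513085 [ 0.11547096  0.93450546 -1.89625404]
```

View pics/s2.png

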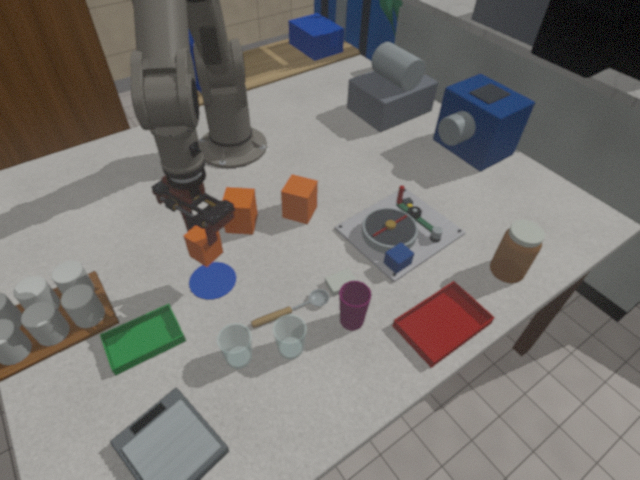

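Emit:
jog_arm([
  [0, 0, -40, 0, 0, 0],
  [0, 0, -35, 0, 0, 0],
  [0, 0, -20, 0, 0, 0],
  [0, 0, -8, 0, 0, 0],
  [0, 0, -2, 0, 0, 0],
  [0, 0, 0, 0, 0, 0],
  [0, 0, 0, 0, 0, 0],
])

```text
clock: 4.35
position: [0.4861, -0.3052, 0.0425]
orientation: [0.573, 0.819, 0.0, 0.001]
wrist_force: [0.8, 0.5, -1.0]
gripper_width: 0.0557
```

Emit:
jog_arm([
  [0, 0, -1, 0, 0, 0],
  [0, 0, 0, 0, 0, 0],
])

```text
clock: 4.55
position: [0.4854, -0.3052, 0.0408]
orientation: [0.574, 0.819, 0.0, 0.001]
wrist_force: [-0.9, 0.6, -0.9]
gripper_width: 0.056
```

Emit:
jog_arm([
  [0, 0, -1, 0, 0, 0],
  [0, 0, 0, 0, 0, 0],
])

```text
clock: 4.75
position: [0.4853, -0.3053, 0.0397]
orientation: [0.574, 0.819, 0.0, 0.0]
wrist_force: [-1.8, 0.4, 3.4]
gripper_width: 0.0559
```

Emit:
jog_arm([
  [0, 0, 0, 0, 0, 0],
  [0, 0, 0, 0, 0, 0],
  [0, 0, 0, 0, 0, 0],
  [0, 0, 0, 0, 0, 0],
  [0, 0, 0, 0, 0, 0],
  [0, 0, 30, 0, 0, 0],
  [0, 0, 40, 0, 0, 0],
  [0, 0, 45, 0, 0, 0],
  [0, 0, 45, 0, 0, 0],
  [0, 0, 0, 0, 0, 0],
], jaw=87.8)

```text
clock: 5.75
position: [0.4885, -0.3071, 0.2058]
orientation: [0.574, 0.819, 0.001, 0.006]
wrist_force: [0.1, -0.7, -0.1]
gripper_width: 0.0877
```

```bash
python3 - <<'E'
from h import *
c=capture("wrist");cv2.imwrite("pics/w3.png",c["color"])
P=cloud(c);hsv=cv2.cvtColor(c["color"],cv2.COLOR_BGR2HSV)
m=(cv2.inRange(hsv,(4,120,80),(20,255,255))>0)&(abs(P[...,2]-.075)<.004)&(P[...,1]<-.24)
v,u=np.nonzero(m);q=plane(c,np.c_[u,v],.075)[:,:2].astype(np.float32)*1000;print(len(q),cv2.minAreaRect(q))
s=read_state();print(s["q"].round(3),s["position"])
E
```

```text
3179 ((484.6463623046875, -306.11572265625), (55.23267364501953, 56.098724365234375), 19.919795989990234)
[ 0.392  0.304  0.076  1.805 -0.027  1.026  0.826] [ 0.4869568  -0.30608391  0.20250835]
```

View pics/w3.png

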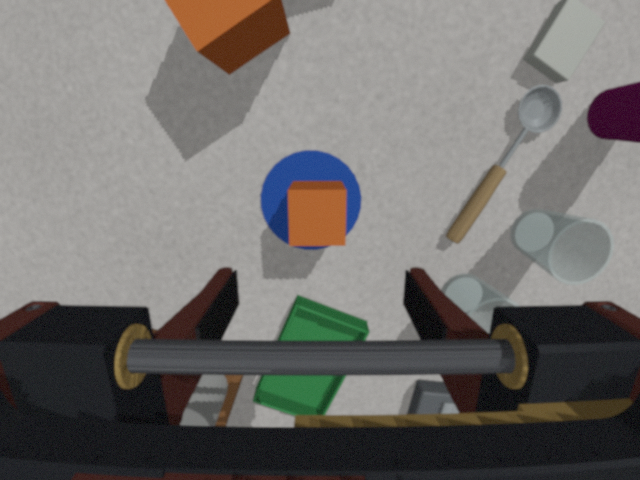

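Emit:
jog_arm([
  [4, -11, 0, 7.05, 2.57, 0],
  [4, -11, 0, 7.05, 2.57, 0],
  [4, -11, 0, 7.05, 2.57, 0],
  [4, -11, 0, 7.05, 2.57, 0],
  [4, -11, 0, 7.05, 2.57, 0],
  [3, -11, 0, 7.05, 2.57, 0],
  [0, 0, 0, 0, 0, 0],
  [0, 0, 0, 0, 0, 0],
])

```text
clock: 6.6
position: [0.5072, -0.3708, 0.1953]
orientation: [0.53, 0.755, 0.22, -0.316]
wrist_force: [-0.2, 1.2, 0.6]
gripper_width: 0.0877
```

```bash
cat >> h.py <<'E'
from scipy.spatial.transform import Rotation as R
def st():
    s=read_state();r=R.from_quat(s["orientation"]).as_matrix();g=s["position"]-r[:,2]*grasp_offset
    print("t",round(s["clock"],2),"q",s["q"].round(3),"tcp",(s["position"]*1000).round(1),"z",r[:,2].round(3),"y",r[:,1].round(3),"grasp",(g*1000).round(1),"F",s["wrist_force"].round(1),"w",round(s["gripper_width"]*1000,1))
    return s,r,g
E
python3 - <<'E'
from h import *
print(grasp_offset);st()
E
```

```text
0.0187
t 6.6 q [ 0.705  0.876  0.042  1.1   -0.383  1.88   1.11 ] tcp [ 507.2 -370.8  195.3] z [-0.244  0.667 -0.704] y [ 0.94   0.341 -0.003] grasp [ 511.8 -383.3  208.5] F [-0.2  1.2  0.6] w 87.7
```

Emit:
jog_arm([
  [2, -3, -28, 0, 0, 0],
  [0, 0, -28, 0, 0, 0],
  [0, 0, -28, 0, 0, 0],
  [0, 0, 0, 0, 0, 0],
])

```text
clock: 7.0
position: [0.5094, -0.3715, 0.1142]
orientation: [0.529, 0.757, 0.219, -0.315]
wrist_force: [-0.6, 0.0, -0.5]
gripper_width: 0.0879
```

```bash
python3 -c "
from h import *
st()
c=capture('side');cv2.imwrite('pics/s4.png',c['color'])"
```

```text
t 7.0 q [ 0.705  0.953  0.038  1.136 -0.372  1.771  1.152] tcp [ 509.4 -371.5  114.2] z [-0.245  0.665 -0.705] y [ 0.939  0.344 -0.001] grasp [ 514.  -383.9  127.4] F [-0.6  0.  -0.5] w 87.9
```

View pics/s4.png

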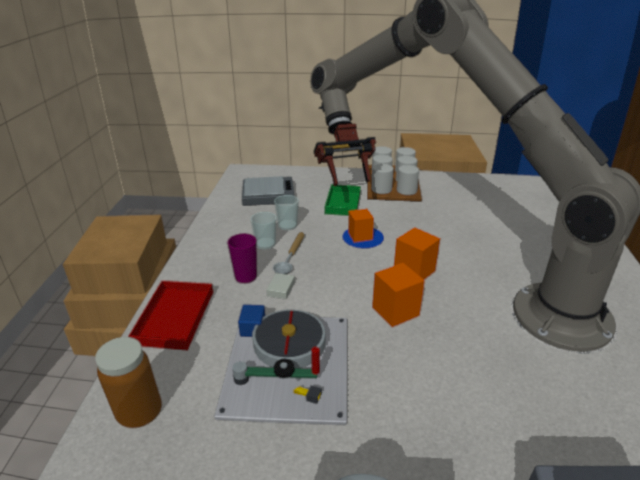

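Emit:
jog_arm([
  [-5, 13, -14.5, 0, 0, 0],
  [-5, 13, -14.5, 0, 0, 0],
  [-5, 13, -14.5, 0, 0, 0],
  [-5, 13, -14.5, 0, 0, 0],
  [-5, 13, -14.5, 0, 0, 0],
  [-4.4, 13, -14, 0, 0, 0],
  [0, 0, 0, 0, 0, 0],
  [0, 0, 0, 0, 0, 0],
])

```text
clock: 7.85
position: [0.4819, -0.2966, 0.0311]
orientation: [0.53, 0.758, 0.219, -0.312]
wrist_force: [0.3, 0.5, 0.6]
gripper_width: 0.0876
```

```bash
python3 -c "
from h import *
st()"
```

```text
t 7.85 q [ 0.669  0.931  0.011  1.396 -0.383  1.525  1.19 ] tcp [ 481.9 -296.6   31.1] z [-0.241  0.663 -0.709] y [0.939 0.343 0.002] grasp [ 486.4 -309.    44.4] F [0.3 0.5 0.6] w 87.6
```

Emit:
jog_arm([
  [-1.5, 3, -3.5, 0, 0, 0],
  [0, 0, 0, 0, 0, 0],
  [0, 0, 0, 0, 0, 0],
])

```text
clock: 8.15
position: [0.4794, -0.2935, 0.0255]
orientation: [0.53, 0.757, 0.219, -0.313]
wrist_force: [0.2, 0.6, -0.2]
gripper_width: 0.088
```

Emit:
jog_arm([
  [0, 0, 0, 0, 0, 0],
  [0, 0, 0, 0, 0, 0],
  [0, 0, 0, 0, 0, 0],
  [0, 0, 0, 0, 0, 0],
  [0, 0, 0, 0, 0, 0],
  [0, 0, 0, 0, 0, 0],
  [0, 0, 0, 0, 0, 0],
], jaw=40, grip_force=18)

```text
clock: 8.85
position: [0.4792, -0.293, 0.0251]
orientation: [0.53, 0.757, 0.219, -0.314]
wrist_force: [0.2, 0.0, -0.7]
gripper_width: 0.0562
```

```bash
python3 -c "
from h import *
st()"
```

```text
t 8.85 q [ 0.668  0.935  0.01   1.407 -0.384  1.513  1.192] tcp [ 479.2 -293.    25.1] z [-0.242  0.665 -0.707] y [ 0.94   0.342 -0.   ] grasp [ 483.7 -305.4   38.3] F [ 0.2  0.  -0.7] w 56.2
```

Emit:
jog_arm([
  [0, 0, 15, 0, 0, 0],
  [0, 0, 30, 0, 0, 0],
  [0, 0, 30, 0, 0, 0],
  [0, 0, 25, 0, 0, 0],
  [0, 0, 0, -2.07, 5.7, -6.06],
  [0, 0, 0, -2.07, 5.7, -6.06],
  [0, 0, 0, -2.07, 5.7, -6.06],
  [0, 0, 0, -2.07, 5.7, -6.06],
  [0, 0, 0, -2.07, 5.7, -6.06],
  [0, 0, 0, -2.07, 5.7, -6.06],
  [0, 0, 0, 0, 0, 0],
])

```text
clock: 9.95
position: [0.4793, -0.2928, 0.1259]
orientation: [0.806, 0.451, 0.061, -0.378]
wrist_force: [0.1, 0.8, -0.9]
gripper_width: 0.0559
```

```bash
python3 -c "
from h import *
st()
c=capture('side');cv2.imwrite('pics/s5.png',c['color'])"
```

```text
t 9.95 q [ 0.525  0.827  0.25   1.403 -0.501  1.682  0.358] tcp [ 479.3 -292.8  125.9] z [-0.242  0.665 -0.707] y [ 0.774 -0.307 -0.554] grasp [ 483.9 -305.2  139.2] F [ 0.1  0.8 -0.9] w 55.9
```

View pics/s5.png

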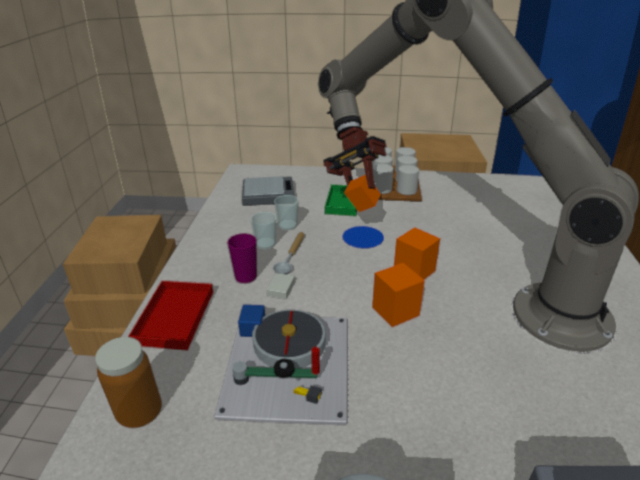

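Emit:
jog_arm([
  [0, 0, 0, -2.07, 5.7, -6.06],
  [0, 0, 0, -2.07, 5.7, -6.06],
  [0, 0, 0, -2.07, 5.7, -6.06],
  [0, 0, 0, -2.07, 5.7, -6.06],
  [0, 0, 0, -2.07, 5.7, -6.06],
  [0, 0, 0, -2.07, 5.7, -6.06],
  [0, 0, 0, -2.07, 5.7, -6.06],
  [0, 0, 0, -2.07, 5.7, -6.06],
  [0, 0, 0, -2.07, 5.7, -6.06],
])

```text
clock: 10.9
position: [0.4792, -0.2929, 0.1256]
orientation: [0.911, -0.15, -0.187, -0.334]
wrist_force: [0.0, 0.6, -1.5]
gripper_width: 0.056
```

Emit:
jog_arm([
  [0, 0, 0, -2.07, 5.7, -6.06],
  [0, 0, 0, -2.07, 5.7, -6.06],
  [0, 0, 0, -2.07, 5.7, -6.06],
  [0, 0, 0, -2.07, 5.7, -6.06],
  [0, 0, 0, -2.07, 5.7, -6.06],
  [0, 0, 0, -2.07, 5.7, -6.06],
  [0, 0, 0, 0, 0, 0],
  [0, 0, 0, 0, 0, 0],
])

```text
clock: 11.7
position: [0.4792, -0.2929, 0.1252]
orientation: [0.758, -0.528, -0.313, -0.221]
wrist_force: [0.2, 0.4, 0.0]
gripper_width: 0.0562
```

```bash
python3 -c "
from h import *
st()
c=capture('side');cv2.imwrite('pics/s6.png',cv2.resize(c['color'][150:300,280:480],None,fx=4,fy=4))"
```

```text
t 11.7 q [ 0.227  0.976  0.811  1.43  -0.782  1.849 -1.594] tcp [ 479.2 -292.9  125.2] z [-0.241  0.665 -0.707] y [-0.939 -0.345 -0.005] grasp [ 483.7 -305.3  138.4] F [0.2 0.4 0. ] w 56.2
```

View pics/s6.png

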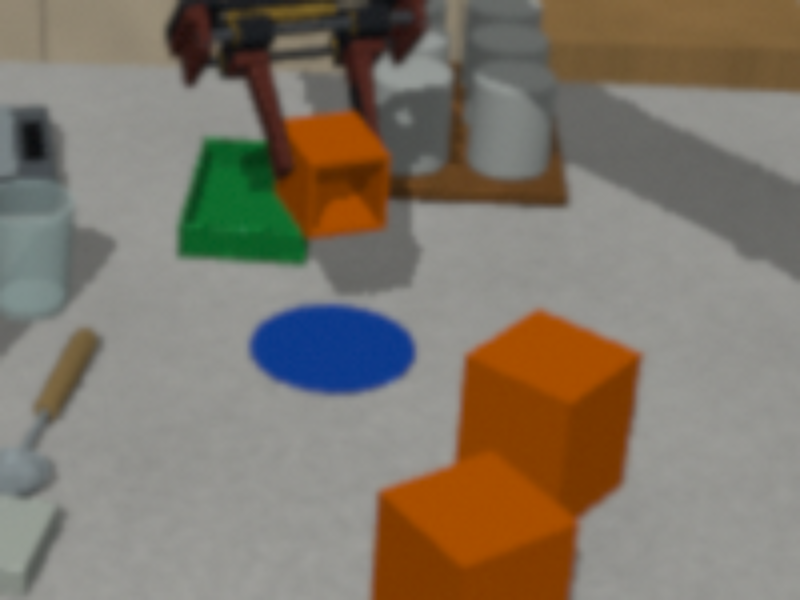

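Emit:
jog_arm([
  [0, 0, -30, 0, 0, 0],
  [0, 0, -35, 0, 0, 0],
  [0, 0, -25, 0, 0, 0],
  [0, 0, -10, 0, 0, 0],
  [0, 0, -4, 0, 0, 0],
  [0, 0, -2, 0, 0, 0],
  [0, 0, 0, 0, 0, 0],
  [0, 0, 0, 0, 0, 0],
])

```text
clock: 12.55
position: [0.4796, -0.2935, 0.0202]
orientation: [0.757, -0.53, -0.312, -0.22]
wrist_force: [-0.3, 0.5, -2.1]
gripper_width: 0.0561
```

```bash
python3 -c "
from h import *
st()"
```

```text
t 12.55 q [ 0.25   1.102  0.76   1.444 -0.84   1.731 -1.547] tcp [ 479.6 -293.5   20.2] z [-0.24   0.664 -0.708] y [-0.94  -0.341 -0.002] grasp [ 484.  -305.9   33.5] F [-0.3  0.5 -2.1] w 56.1
```

Emit:
jog_arm([
  [0, 0, -2, 0, 0, 0],
  [0, 0, 0, 0, 0, 0],
])

```text
clock: 12.75
position: [0.4793, -0.293, 0.0174]
orientation: [0.757, -0.53, -0.313, -0.22]
wrist_force: [0.6, -0.5, -0.7]
gripper_width: 0.0558
```

Emit:
jog_arm([
  [0, 0, -1, 0, 0, 0],
  [0, 0, 0, 0, 0, 0],
])

```text
clock: 12.95
position: [0.4792, -0.293, 0.0162]
orientation: [0.756, -0.53, -0.313, -0.22]
wrist_force: [0.2, 0.1, -0.9]
gripper_width: 0.0559
```

Emit:
jog_arm([
  [0, 0, -1, 0, 0, 0],
  [0, 0, 0, 0, 0, 0],
])

```text
clock: 13.15
position: [0.4792, -0.293, 0.0161]
orientation: [0.756, -0.53, -0.313, -0.22]
wrist_force: [-0.2, 0.7, 4.4]
gripper_width: 0.056
```

Emit:
jog_arm([
  [0, 0, 0, 0, 0, 0],
  [0, 0, 0, 0, 0, 0],
  [0, 0, 0, 0, 0, 0],
  [0, 0, 0, 0, 0, 0],
  [0, 0, 0, 0, 0, 0],
  [6, -16.6, 17.7, 0, 0, 0],
  [8, -22, 23.5, 0, 0, 0],
  [8, -22, 23.5, 0, 0, 0],
  [8, -22, 23.5, 0, 0, 0],
  [0, 0, 40, 0, 0, 0],
  [0, 0, 30, 0, 0, 0],
  [0, 0, 0, 0, 0, 0],
], jaw=87.8)

```text
clock: 14.35
position: [0.5107, -0.3772, 0.1789]
orientation: [0.758, -0.53, -0.309, -0.221]
wrist_force: [0.6, 0.1, 0.7]
gripper_width: 0.0876
```

```bash
python3 -c "
from h import *
st()
c=capture('side');cv2.imwrite('pics/s7.png',cv2.resize(c['color'][150:300,280:480],None,fx=4,fy=4))
P=cloud(c);hsv=cv2.cvtColor(c['color'],cv2.COLOR_BGR2HSV)
m=(cv2.inRange(hsv,(4,120,60),(20,255,255))>0)&(abs(P[...,2]-.059)<.004)&(P[...,1]<-.22)
v,u=np.nonzero(m);q=plane(c,np.c_[u,v],.059)[:,:2].astype(np.float32)*1000;print(len(q),cv2.minAreaRect(q))
c=capture('scene')
P=cloud(c);hsv=cv2.cvtColor(c['color'],cv2.COLOR_BGR2HSV)
m=(cv2.inRange(hsv,(4,120,60),(20,255,255))>0)&(abs(P[...,2]-.059)<.006)&(P[...,1]<-.22)
v,u=np.nonzero(m);q=plane(c,np.c_[u,v],.059)[:,:2].astype(np.float32)*1000;print(len(q),len(q) and cv2.minAreaRect(q))
"
```

```text
t 14.35 q [ 0.533  0.927  0.408  1.116 -0.574  1.912 -1.851] tcp [ 510.7 -377.2  178.9] z [-0.234  0.663 -0.711] y [-0.94  -0.341 -0.008] grasp [ 515.1 -389.6  192.2] F [0.6 0.1 0.7] w 87.6
272 ((484.5608215332031, -300.1987609863281), (56.99178695678711, 77.41089630126953), 19.956396102905273)
699 ((-48.761962890625, -430.23114013671875), (1167.7923583984375, 147.1923828125), 9.152253150939941)
```

View pics/s7.png

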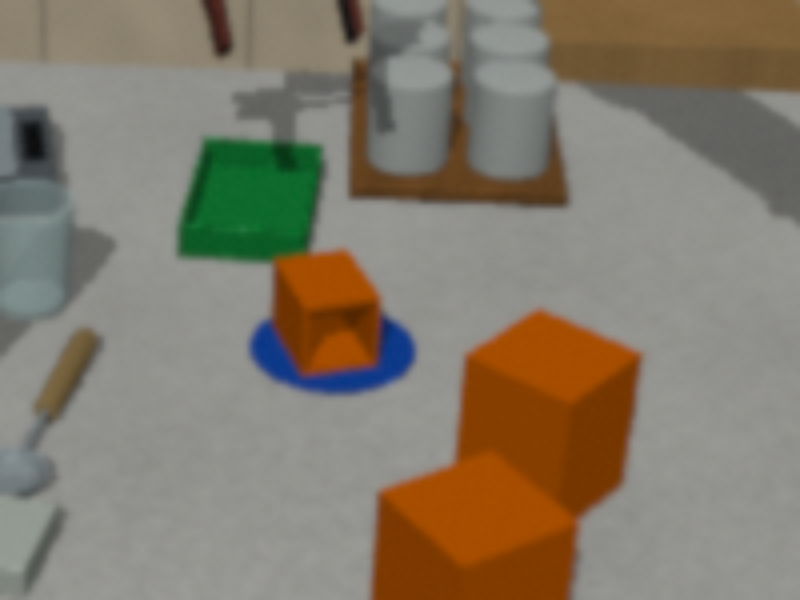

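Emit:
jog_arm([
  [0, 0, 40, -7.7, -2.8, 0],
  [-4.5, 12, 0, -7.7, -2.8, 0],
  [-4.5, 12, 0, -7.7, -2.8, 0],
  [-4.5, 12, 0, -7.7, -2.8, 0],
  [-4.5, 12, 0, -7.7, -2.8, 0],
  [-4.5, 12, 0, -7.7, -2.8, 0],
  [-4.5, 12, 0, -7.7, -2.8, 0],
  [-4.5, 12, 0, -7.7, -2.8, 0],
  [-4.5, 12, 0, -7.7, -2.8, 0],
  [-4.5, 12, 0, -7.7, -2.8, 0],
  [-5, 12, 0, -7.7, -2.8, 0],
  [0, 0, 0, 0, 0, 0],
])

```text
clock: 15.65
position: [0.4676, -0.2777, 0.1972]
orientation: [0.793, -0.555, 0.194, 0.16]
wrist_force: [0.1, 0.1, -0.2]
gripper_width: 0.0879
```

```bash
python3 -c "
from h import *
st()"
```

```text
t 15.65 q [-0.829  0.222  1.087  2.199  0.427  0.631 -2.89 ] tcp [ 467.6 -277.7  197.2] z [ 0.129 -0.469 -0.874] y [-0.942 -0.333  0.039] grasp [ 465.2 -268.9  213.5] F [ 0.1  0.1 -0.2] w 87.9
```

Emit:
jog_arm([
  [0, 0, 3, -1.1, 4.02, 7.49],
  [0, 0, 3, -1.1, 4.02, 7.49],
  [0, 0, 3, -1.1, 4.02, 7.49],
  [0, 0, 3, -1.1, 4.02, 7.49],
  [0, 0, 3, -1.1, 4.02, 7.49],
  [0, 0, 3, -1.1, 4.02, 7.49],
  [0, 0, 3, -1.1, 4.02, 7.49],
  [0, 0, 0, -1.1, 4.02, 7.49],
  [0, 0, 0, -1.1, 4.02, 7.49],
  [0, 0, 0, -1.1, 4.02, 7.49],
  [0, 0, 0, -1.1, 4.02, 7.49],
])

```text
clock: 16.75
position: [0.4671, -0.2833, 0.22]
orientation: [0.947, 0.201, 0.013, 0.249]
wrist_force: [0.6, 0.6, -0.1]
gripper_width: 0.0879
```

Emit:
jog_arm([
  [0, 0, 0, -1.1, 4.02, 7.49],
  [0, 0, 0, -1.1, 4.02, 7.49],
  [0, 0, 0, -1.1, 4.02, 7.49],
  [0, 0, 0, -1.1, 4.02, 7.49],
  [0, 0, 0, -1.1, 4.02, 7.49],
  [0, 0, 0, -1.1, 4.02, 7.49],
  [0, 0, 0, -1.1, 4.02, 7.49],
  [0, 0, 0, -1.1, 4.02, 7.49],
  [0, 0, 0, -1.1, 4.02, 7.49],
  [0, 0, 0, -1.1, 4.02, 7.49],
  [0, 0, 0, 0, 0, 0],
])

```text
clock: 17.85
position: [0.4672, -0.2832, 0.22]
orientation: [0.559, 0.79, -0.162, 0.192]
wrist_force: [-0.1, 0.5, -0.4]
gripper_width: 0.0878
```

```bash
python3 -c "
from h import *
st()
import pickle
c=capture('scene');cv2.imwrite('pics/s8.png',c['color']);pickle.dump(c,open('s8.pkl','wb'))
P=cloud(c)
m=(P[...,2]>.03)&(P[...,2]<.2)&(P[...,1]<-.5)&(P[...,0]<.6)&(P[...,0]>.1)
p=P[m];print(p.min(0),p.max(0))
m&=P[...,0]>.2;p=P[m];print(np.percentile(p,[2,98],axis=0))
"
```

```text
t 17.85 q [-0.464  0.11   0.638  2.153  0.585  0.771  0.103] tcp [ 467.2 -283.2  220. ] z [ 0.123 -0.47  -0.874] y [ 0.946  0.322 -0.04 ] grasp [ 464.9 -274.5  236.4] F [-0.1  0.5 -0.4] w 87.8
[ 0.30419227 -0.77527832  0.03000544] [ 0.59865037 -0.50132209  0.09994671]
[[ 0.31793938 -0.75197234  0.03246165]
 [ 0.45682266 -0.55931773  0.09748953]]
```

View pics/s8.png

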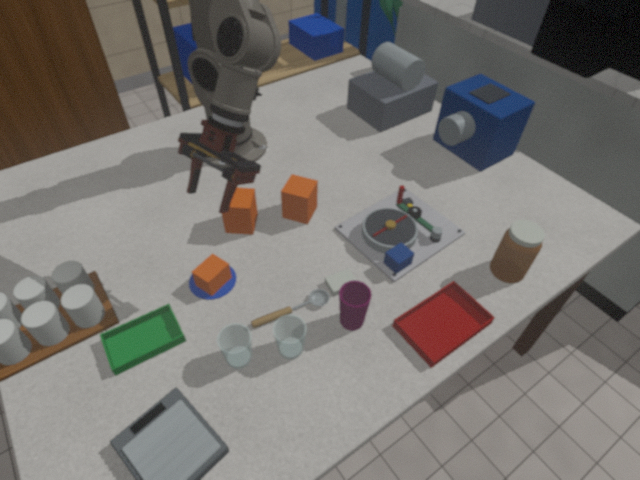

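```bash
python3 -c "
from h import *
s,r,g=st()
y=np.array([.9397,.342,0]);z=np.array([.171,-.470,-.866]);z-=y*(y@z);z/=np.linalg.norm(z);T=np.c_[np.cross(y,z),y,z]
print(np.degrees(R.from_matrix(T@r.T).as_rotvec()).round(2))
"
```

```text
t 17.9 q [-0.465  0.11   0.638  2.153  0.585  0.77   0.098] tcp [ 467.3 -283.1  220. ] z [ 0.123 -0.47  -0.874] y [ 0.947  0.318 -0.038] grasp [ 465.  -274.3  236.4] F [-0.5  0.8 -0.1] w 87.6
[-0.21 -2.37  1.45]
```

Move to the pre-grasp, then along the tool axis.

Emit:
jog_arm([
  [0, 4, -30, -0.2, -2.4, 1.4],
  [0, 4, -30, 0, 0, 0],
  [1, 4, -30, 0, 0, 0],
  [1, 4, -26, 0, 0, 0],
  [0, 0, 0, 0, 0, 0],
  [0, 0, 0, 0, 0, 0],
])

```text
clock: 18.5
position: [0.4699, -0.2665, 0.1043]
orientation: [0.553, 0.792, -0.149, 0.212]
wrist_force: [-0.4, -0.0, -0.5]
gripper_width: 0.0876
```

```bash
python3 -c "
from h import *
s,r,g=st()
c=capture('wrist');cv2.imwrite('pics/w9.png',c['color'])
c=capture('side');cv2.imwrite('pics/s9.png',c['color'])
"
```

```text
t 18.5 q [-0.469  0.336  0.657  2.299  0.701  0.405 -0.14 ] tcp [ 469.9 -266.5  104.3] z [ 0.171 -0.471 -0.865] y [ 0.939  0.344 -0.001] grasp [ 466.7 -257.7  120.5] F [-0.4 -0.  -0.5] w 87.6
```

View pics/s9.png

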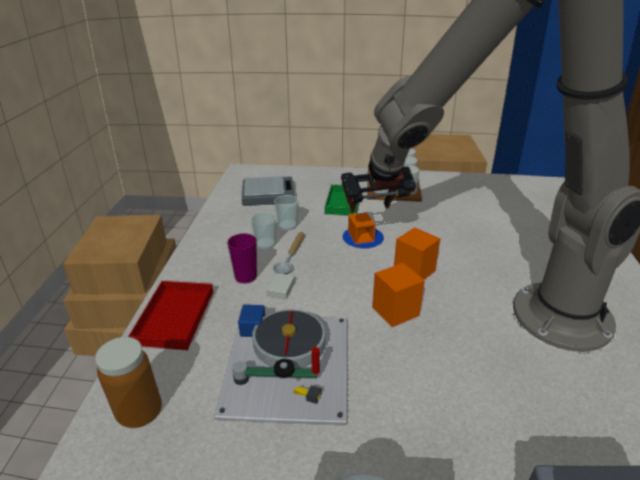

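View pics/w9.png

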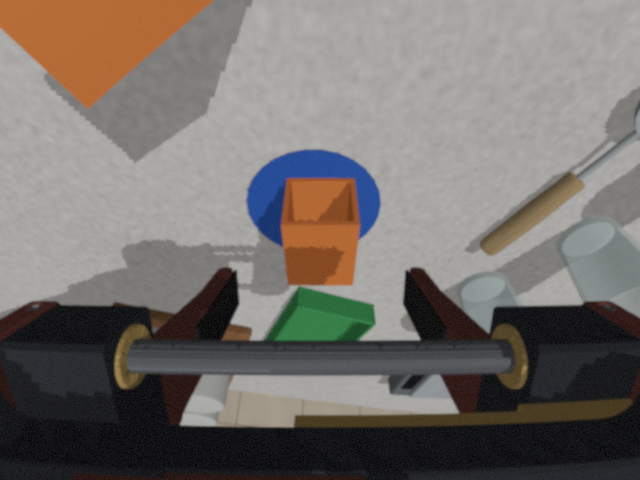

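Emit:
jog_arm([
  [2.8, -8, -14.5, 0, 0, 0],
  [2.8, -8, -14.5, 0, 0, 0],
  [2.8, -8, -14.5, 0, 0, 0],
  [2.8, -8, -14.5, 0, 0, 0],
  [0, 0, 0, 0, 0, 0],
])

```text
clock: 19.1
position: [0.4818, -0.2986, 0.0463]
orientation: [0.553, 0.792, -0.149, 0.213]
wrist_force: [-0.6, 0.5, 0.2]
gripper_width: 0.0879
```

```bash
python3 -c "
from h import *
s,r,g=st()
"
```

```text
t 19.1 q [-0.377  0.52   0.661  2.287  0.738  0.206 -0.183] tcp [ 481.8 -298.6   46.3] z [ 0.173 -0.471 -0.865] y [ 0.939  0.345 -0.   ] grasp [ 478.6 -289.8   62.5] F [-0.6  0.5  0.2] w 87.9
```

Emit:
jog_arm([
  [0, 0, 4, 4.7, 1.7, 0],
  [0, 0, 0, 4.7, 1.7, 0],
  [1, -4, -9, 0, 0, 0],
  [1, -4, -9, 0, 0, 0],
  [1, -4, -9, 0, 0, 0],
  [1, -1, -8, 0, 0, 0],
  [0, 0, 0, 0, 0, 0],
  [0, 0, 0, 0, 0, 0],
])

```text
clock: 19.9
position: [0.4846, -0.3107, 0.0097]
orientation: [0.56, 0.805, -0.115, 0.159]
wrist_force: [-0.3, 0.6, 0.4]
gripper_width: 0.0877
```

```bash
python3 -c "
from h import *
s,r,g=st()
"
```

```text
t 19.9 q [-0.038  0.525  0.364  2.2    0.591  0.26   0.056] tcp [ 484.6 -310.7    9.7] z [ 0.128 -0.363 -0.923] y [ 0.938  0.346 -0.006] grasp [ 482.2 -303.9   27. ] F [-0.3  0.6  0.4] w 87.7
```

Emit:
jog_arm([
  [0, -1, 4, 0, 0, 0],
  [0, 0, 0, 0, 0, 0],
  [0, 0, 0, 0, 0, 0],
])

```text
clock: 20.2
position: [0.4849, -0.3126, 0.0149]
orientation: [0.561, 0.804, -0.114, 0.16]
wrist_force: [-0.1, 0.1, 0.8]
gripper_width: 0.088
```

Emit:
jog_arm([
  [0, 0, 0, 0, 0, 0],
  [0, 0, 0, 0, 0, 0],
  [0, 0, 0, 0, 0, 0],
  [0, 0, 0, 0, 0, 0],
  [0, 0, 0, 0, 0, 0],
  [0, 0, 0, 0, 0, 0],
  [0, 0, 0, 0, 0, 0],
], jaw=40, grip_force=18)

```text
clock: 20.9
position: [0.4847, -0.3126, 0.0144]
orientation: [0.561, 0.804, -0.114, 0.16]
wrist_force: [0.3, 0.0, -1.1]
gripper_width: 0.0562
```

```bash
python3 -c "
from h import *
s,r,g=st()
"
```

```text
t 20.9 q [-0.027  0.514  0.357  2.197  0.588  0.271  0.065] tcp [ 484.7 -312.6   14.4] z [ 0.129 -0.363 -0.923] y [ 0.939  0.344 -0.004] grasp [ 482.3 -305.8   31.6] F [ 0.3  0.  -1.1] w 56.2
```

Emit:
jog_arm([
  [0, 0, 15, 0, 0, 0],
  [0, 0, 35, 0, 0, 0],
  [0, 0, 40, 0, 0, 0],
  [0, 0, 40, 0, 0, 0],
  [0, 0, 35, 0, 0, -8],
  [0, 0, 20, 0, 0, -8],
  [0, 0, 0, 0, 0, -8],
  [0, 0, 0, 0, 0, -8],
  [0, 0, 0, 0, 0, -8],
  [0, 0, 0, 0, 0, 0],
])

```text
clock: 21.9
position: [0.4857, -0.3124, 0.1989]
orientation: [0.802, 0.563, -0.162, 0.111]
wrist_force: [-1.4, -0.8, -1.9]
gripper_width: 0.0558
```

```bash
python3 -c "
from h import *
s,r,g=st()
"
```

```text
t 21.9 q [-0.055  0.333  0.341  1.871  0.336  1.017 -0.263] tcp [ 485.7 -312.4  198.9] z [-0.135 -0.361 -0.923] y [ 0.94  -0.34  -0.004] grasp [ 488.2 -305.7  216.2] F [-1.4 -0.8 -1.9] w 55.8
```

Emit:
jog_arm([
  [0, 0, 0, 7.7, -2.8, 0],
  [0, 0, 0, 7.7, -2.8, 0],
  [0, 0, 0, 7.7, -2.8, 0],
  [0, 0, 0, 7.7, -2.8, 0],
  [0, 0, 0, 7.7, -2.8, 0],
  [0, 0, 0, 7.7, -2.8, 0],
  [0, 0, 0, 7.7, -2.8, 0],
  [0, 0, 0, 0, 0, 0],
])

```text
clock: 22.7
position: [0.4798, -0.3172, 0.1958]
orientation: [0.783, 0.546, 0.243, -0.173]
wrist_force: [-1.3, -0.5, -1.9]
gripper_width: 0.0561
```

```bash
python3 -c "
from h import *
s,r,g=st()
"
```

```text
t 22.7 q [ 0.678  0.511  0.167  1.677 -0.627  1.338  0.752] tcp [ 479.8 -317.2  195.8] z [ 0.192  0.536 -0.822] y [ 0.939 -0.344 -0.005] grasp [ 476.2 -327.3  211.1] F [-1.3 -0.5 -1.9] w 56.1
```

Emit:
jog_arm([
  [0, 0, 0, 7.7, -2.8, 0],
  [0, 0, 0, 7.7, -2.8, 0],
  [0, 0, 0, 0, 0, 0],
])

```text
clock: 23.0
position: [0.4813, -0.3141, 0.1949]
orientation: [0.739, 0.517, 0.352, -0.25]
wrist_force: [-0.2, -0.4, -1.9]
gripper_width: 0.0561
```

Emit:
jog_arm([
  [0, 0, 0, 7.7, -2.8, 0],
  [0, 0, 0, 7.7, -2.8, 0],
  [0, 0, 0, 0, 0, 0],
  [0, 0, 0, 0, 0, 0],
])

```text
clock: 23.4
position: [0.485, -0.3117, 0.1992]
orientation: [0.68, 0.48, 0.453, -0.318]
wrist_force: [0.6, 0.3, -0.8]
gripper_width: 0.0557
```

```bash
python3 -c "
from h import *
s,r,g=st()
c=capture('side');cv2.imwrite('pics/s10.png',c['color'])
"
```

```text
t 23.4 q [ 0.916  0.793  0.048  1.551 -0.89   1.695  0.954] tcp [ 485.  -311.7  199.2] z [ 0.311  0.868 -0.387] y [ 0.942 -0.336  0.002] grasp [ 479.2 -327.9  206.5] F [ 0.6  0.3 -0.8] w 55.7
```

View pics/s10.png

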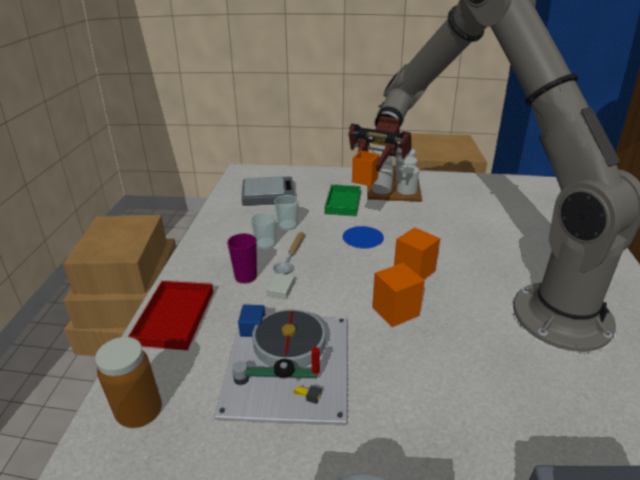

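```bash
python3 -c "
from h import *
s,r,g=st()
for n in ['scene','side']:
    c=capture(n);cv2.imwrite(f'pics/{n}11.png',c['color'] if n=='side' else cv2.resize(c['color'][120:320,80:300],None,fx=3,fy=3))
    P=cloud(c);p=P[(c['range_z']>0)]
    e=np.array([-.342,-.94]);rel=p[:,:2]-g[:2];b=rel@e;l=rel@np.array([.94,-.342])
    for lo in np.arange(.04,.44,.04):
        m=(b>lo)&(b<lo+.04)&(abs(l)<.13)&(p[:,2]>.11)
        if m.sum()>5:print(n,round(lo,2),m.sum(),'zmin',np.percentile(p[m][:,2],1).round(3), 'after lower',(np.percentile(p[m][:,2],1)-.165).round(3))
"
```

```text
t 23.45 q [ 0.915  0.791  0.047  1.551 -0.89   1.695  0.954] tcp [ 485.6 -311.6  200.6] z [ 0.311  0.868 -0.387] y [ 0.942 -0.335  0.004] grasp [ 479.8 -327.9  207.9] F [ 0.7  0.1 -0.6] w 55.9
scene 0.04 793 zmin 0.219 after lower 0.054
scene 0.08 1554 zmin 0.22 after lower 0.055
scene 0.12 948 zmin 0.233 after lower 0.068
scene 0.16 2521 zmin 0.26 after lower 0.095
scene 0.2 4016 zmin 0.284 after lower 0.119
scene 0.24 3226 zmin 0.303 after lower 0.138
scene 0.28 442 zmin 0.316 after lower 0.151
side 0.04 534 zmin 0.225 after lower 0.06
side 0.08 880 zmin 0.216 after lower 0.051
side 0.12 326 zmin 0.239 after lower 0.074
side 0.16 785 zmin 0.271 after lower 0.106
side 0.2 986 zmin 0.301 after lower 0.136
side 0.24 783 zmin 0.309 after lower 0.144
side 0.28 79 zmin 0.295 after lower 0.13
```

View pics/scene11.png

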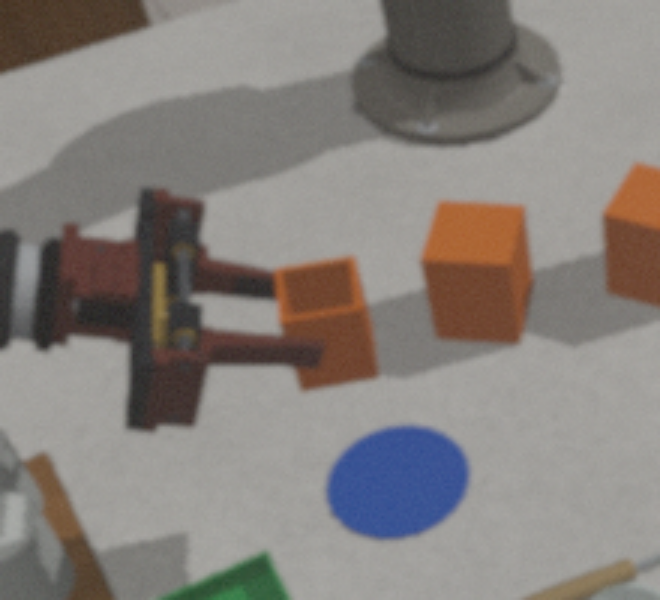

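Emit:
jog_arm([
  [1, 11, 0, 0, 0, -7.5],
  [1, 12, 0, 0, 0, -7.5],
  [0, 0, -20, 0, 0, 0],
  [0, 0, -30, 0, 0, 0],
  [0, 0, -30, 0, 0, 0],
  [0, 0, 0, 0, 0, 0],
  [0, 0, 0, 0, 0, 0],
])

```text
clock: 24.25
position: [0.4873, -0.2894, 0.1211]
orientation: [0.736, 0.387, 0.492, -0.256]
wrist_force: [0.5, -0.2, -0.7]
gripper_width: 0.0561
```

```bash
python3 -c "
from h import *
s,r,g=st()
c=capture('scene');cv2.imwrite('pics/s12.png',cv2.resize(c['color'][120:320,80:300],None,fx=3,fy=3))
"
```

```text
t 24.25 q [ 0.953  0.803  0.046  1.799 -1.071  1.442  1.084] tcp [ 487.3 -289.4  121.1] z [ 0.526  0.759 -0.384] y [ 0.823 -0.569  0.004] grasp [ 477.5 -303.6  128.3] F [ 0.5 -0.2 -0.7] w 56.1
```

View pics/s12.png

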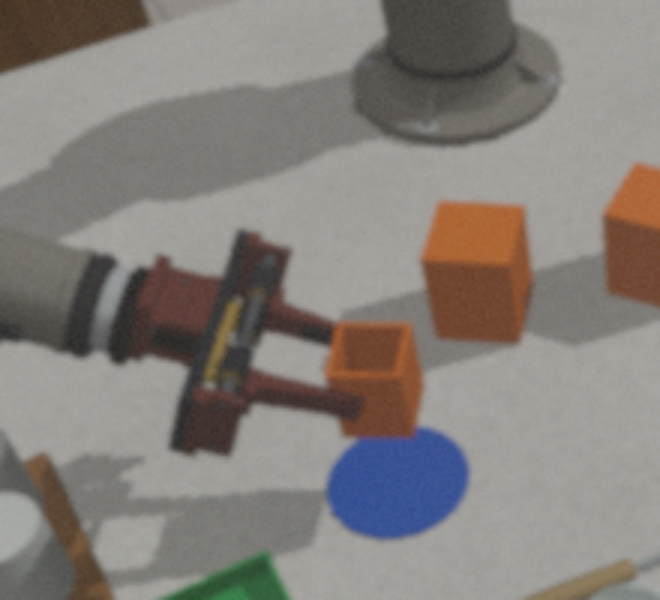

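Cup upright over the mat and the wrist is clear of the rack. Lowering.

Emit:
jog_arm([
  [0, 0, -25, 0, 0, 0],
  [0, 0, -25, 0, 0, 0],
  [0, 0, -15, 0, 0, 0],
  [0, 0, -10, 0, 0, 0],
  [0, 0, -5, 0, 0, 0],
  [0, 0, 0, 0, 0, 0],
  [0, 0, 0, 0, 0, 0],
])

```text
clock: 25.0
position: [0.4869, -0.29, 0.0401]
orientation: [0.736, 0.386, 0.493, -0.257]
wrist_force: [0.5, -0.8, -1.5]
gripper_width: 0.0563
```

```bash
python3 -c "
from h import *
s,r,g=st()
c=capture('side');cv2.imwrite('pics/s13.png',cv2.resize(c['color'][130:290,280:490],None,fx=3.5,fy=3.5))
"
```

```text
t 25.0 q [ 0.962  0.939  0.035  1.776 -1.087  1.384  1.181] tcp [ 486.9 -290.    40.1] z [ 0.527  0.758 -0.383] y [ 0.822 -0.57   0.003] grasp [ 477.  -304.1   47.3] F [ 0.5 -0.8 -1.5] w 56.3
```

View pics/s13.png

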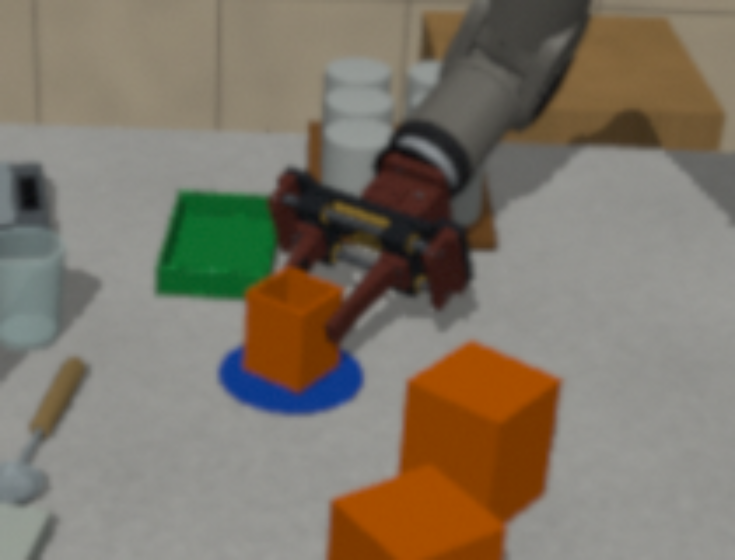

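Emit:
jog_arm([
  [0, 0, -3, 0, 0, 0],
  [0, 0, -1.5, 0, 0, 0],
  [0, 0, 0, 0, 0, 0],
])

```text
clock: 25.35
position: [0.4866, -0.2896, 0.0348]
orientation: [0.736, 0.386, 0.492, -0.257]
wrist_force: [-0.4, -0.1, -0.7]
gripper_width: 0.056
```

Emit:
jog_arm([
  [0, 0, -1.5, 0, 0, 0],
  [0, 0, 0, 0, 0, 0],
])

```text
clock: 25.55
position: [0.4866, -0.2896, 0.0333]
orientation: [0.736, 0.386, 0.493, -0.257]
wrist_force: [0.1, -1.0, -1.2]
gripper_width: 0.0559
```

Emit:
jog_arm([
  [0, 0, -1, 0, 0, 0],
  [0, 0, 0, 0, 0, 0],
])

```text
clock: 25.75
position: [0.4867, -0.2896, 0.0332]
orientation: [0.736, 0.386, 0.493, -0.257]
wrist_force: [-1.9, -1.2, 5.1]
gripper_width: 0.056
```

Emit:
jog_arm([
  [0, 0, 0, 0, 0, 0],
  [0, 0, 0, 0, 0, 0],
  [0, 0, 0, 0, 0, 0],
  [0, 0, 0, 0, 0, 0],
  [0, 0, 0, 0, 0, 0],
  [0, 0, 0, 0, 0, 0],
], jaw=87.8)

```text
clock: 26.35
position: [0.4866, -0.2896, 0.0323]
orientation: [0.736, 0.386, 0.493, -0.257]
wrist_force: [-0.4, -0.3, 0.5]
gripper_width: 0.0878
```

Emit:
jog_arm([
  [-6, -9, 5, 0, 0, 0],
  [-6, -9, 10, 0, 0, 0],
  [-3, -4, 25, 0, 0, 0],
  [0, 0, 35, 0, 0, 0],
  [0, 0, 40, 0, 0, 0],
  [0, 0, 40, 0, 0, 0],
  [0, 0, 20, 0, 0, 0],
  [0, 0, 0, 0, 0, 0],
])

```text
clock: 27.15
position: [0.4717, -0.3135, 0.2104]
orientation: [0.737, 0.387, 0.493, -0.254]
wrist_force: [-0.2, 0.2, 0.3]
gripper_width: 0.0879
```

```bash
python3 -c "
from h import *
s,r,g=st()
c=capture('side');cv2.imwrite('pics/s14.png',cv2.resize(c['color'][130:290,280:490],None,fx=3.5,fy=3.5))
for n in ['side','scene']:
    c=capture(n);P=cloud(c);hsv=cv2.cvtColor(c['color'],cv2.COLOR_BGR2HSV)
    m=(cv2.inRange(hsv,(4,120,60),(20,255,255))>0)&(abs(P[...,2]-.075)<.006)&(P[...,1]<-.24)&(P[...,1]>-.37)&(P[...,0]>.4)
    v,u=np.nonzero(m);q=plane(c,np.c_[u,v],.075)[:,:2].astype(np.float32)*1000;print(n,len(q),len(q) and cv2.minAreaRect(q))
"
```

```text
t 27.15 q [ 0.973  0.681  0.076  1.76  -1.035  1.552  0.967] tcp [ 471.7 -313.5  210.4] z [ 0.529  0.756 -0.385] y [ 0.821 -0.571  0.007] grasp [ 461.8 -327.6  217.6] F [-0.2  0.2  0.3] w 87.9
side 127 ((477.3180236816406, -295.8214111328125), (64.65241241455078, 59.58561325073242), 56.98636245727539)
scene 168 ((481.40142822265625, -304.2159729003906), (56.889747619628906, 56.07076644897461), 55.655548095703125)
```

View pics/s14.png

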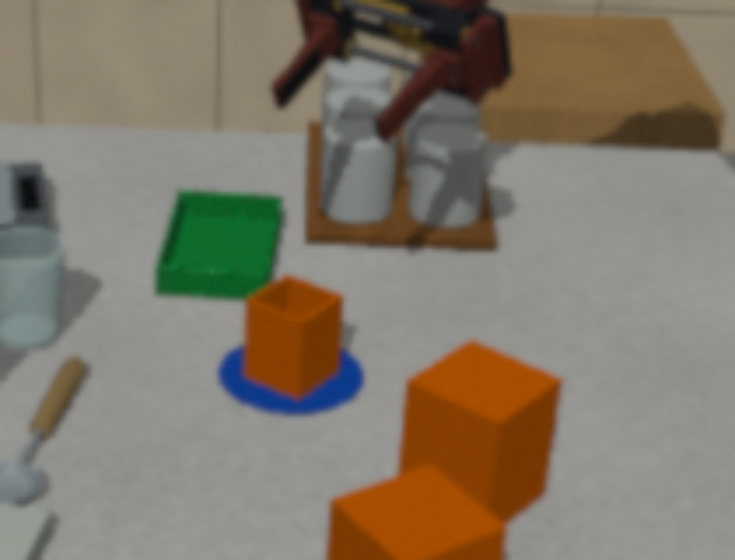

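```bash
python3 - <<'E'
from h import *
import pickle
O=[];D=[]
for n in ["side","scene"]:
    c=capture(n);pickle.dump(c,open(n+"15.pkl","wb"));P=cloud(c);hsv=cv2.cvtColor(c["color"],cv2.COLOR_BGR2HSV)
    m=((cv2.inRange(hsv,(0,110,50),(5,255,255))|cv2.inRange(hsv,(172,110,50),(180,255,255)))>0)&(P[...,0]>.52)&(P[...,0]<.59)&(P[...,1]>.21)&(P[...,1]<.29)&(P[...,2]>.03)
    v,u=np.nonzero(m);print(n,len(u),u.min(),u.max(),v.min(),v.max(),np.median(P[m],0).round(4))
    # centroid of mask ~ z=.07 axis
    o,d=ray(c,[(u.mean(),v.mean())]);O.append(o);D.append(d[0])
    print("at z .07",plane(c,[(u.mean(),v.mean())],.07).round(4))
    x0,y0=u.min()-30,v.min()-20
    cv2.imwrite(f"pics/post_{n}.png",cv2.resize(c["color"][y0:y0+80,x0:x0+100],None,fx=6,fy=6,interpolation=2));print(x0,y0)
    # green arm
    g=(cv2.inRange(hsv,(45,60,25),(90,255,255))>0)&(P[...,0]>.52)&(P[...,0]<.75)&(P[...,1]>.2)&(P[...,1]<.3)
    p=P[g&(P[...,2]>.03)];
    if len(p)>20:
        l=cv2.fitLine((p[:,:2]*1000).astype(np.float32),cv2.DIST_HUBER,0,.01,.01).ravel();print("arm line",len(p),l.round(3),np.median(p,0))
A=np.zeros((3,3));b=np.zeros(3)
for o,d in zip(O,D):
    d=d/np.linalg.norm(d);M=np.eye(3)-np.outer(d,d);A+=M;b+=M@o
print("tri",np.linalg.solve(A,b).round(4))
E
cd pics; python3 -c "
import cv2,numpy as np
cv2.imwrite('post.png',np.vstack([cv2.resize(cv2.imread(f'post_{n}.png'),(500,300)) for n in ('side','scene')]))"
```

```text
side 203 311 319 346 373 [0.5551 0.2546 0.079 ]
at z .07 [[0.5559 0.2463 0.07  ]]
281 326
arm line 446 [9.99000e-01 4.10000e-02 6.23698e+02 2.57409e+02] [0.63927649 0.25674258 0.03877514]
scene 29 398 403 186 202 [0.5591 0.2431 0.0909]
at z .07 [[0.5495 0.254  0.07  ]]
368 166
arm line 93 [9.99000e-01 5.30000e-02 6.30248e+02 2.48069e+02] [0.64272354 0.24799443 0.04002254]
tri [0.5544 0.25   0.0747]
```

View pics/post.png

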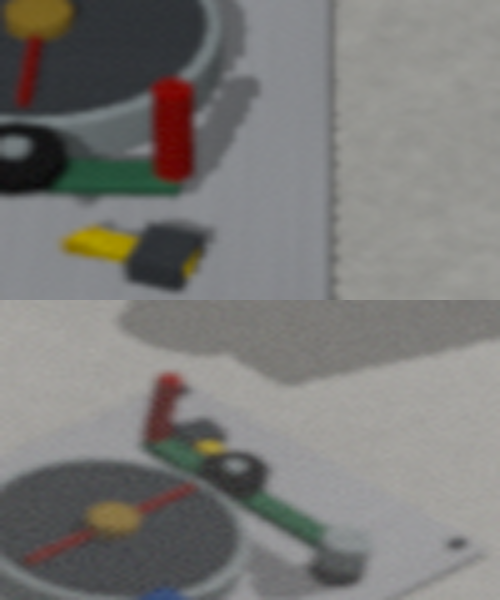

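Emit:
jog_arm([
  [0, 0, 5, -6.93, 4.8, 0],
  [0, 0, 5, -6.93, 4.8, 0],
  [0, 0, 0, -6.93, 4.8, 0],
  [0, 0, 0, -6.93, 4.8, 0],
  [0, 0, 0, -6.93, 4.8, 0],
  [0, 0, 0, -6.93, 4.8, 0],
  [0, 0, 0, -6.93, 4.8, 0],
  [0, 0, 0, -6.93, 4.8, 0],
  [0, 0, 0, 0, 0, 0],
])

```text
clock: 28.3
position: [0.4759, -0.3051, 0.2165]
orientation: [0.882, 0.47, -0.0, 0.0]
wrist_force: [-0.6, 0.8, 0.2]
gripper_width: 0.0878
```

```bash
python3 -c "
from h import *
st()"
```

```text
t 28.3 q [ 0.225  0.282  0.288  1.818 -0.09   1.054 -0.045] tcp [ 475.9 -305.1  216.5] z [-0.    -0.001 -1.   ] y [ 0.83  -0.557  0.   ] grasp [ 475.9 -305.1  235.2] F [-0.6  0.8  0.2] w 87.8
```

Emit:
jog_arm([
  [5, 45, 0, 0, 0, 8.2],
  [5, 45, 0, 0, 0, 8.2],
  [5, 45, 0, 0, 0, 8.2],
  [5, 45, 0, 0, 0, 8.2],
  [7, 45, 0, 0, 0, 8.2],
  [7, 45, 0, 0, 0, 8.2],
  [7, 45, 0, 0, 0, 8.2],
  [7, 45, 0, 0, 0, 8.2],
  [7, 45, 0, 0, 0, 8.2],
  [7, 45, 0, 0, 0, 8.2],
  [7, 45, 0, 0, 0, 8.2],
  [7, 45, 0, 0, 0, 8.2],
], jaw=50)

```text
clock: 29.5
position: [0.5472, 0.2292, 0.2159]
orientation: [0.224, 0.974, 0.0, -0.002]
wrist_force: [0.3, -0.2, -0.5]
gripper_width: 0.0499
```

Emit:
jog_arm([
  [0, 8, 0, 0, 0, 7],
  [0, 7, 0, 0, 0, 7],
  [0, 0, 0, 0, 0, 0],
  [0, 0, 0, 0, 0, 0],
])

```text
clock: 29.9
position: [0.5474, 0.2422, 0.2162]
orientation: [0.109, 0.994, 0.0, -0.002]
wrist_force: [-0.1, 0.2, -0.2]
gripper_width: 0.0499
```

```bash
python3 - <<'E'
from h import *
import pickle
st()
c=capture("wrist");cv2.imwrite("pics/w16.png",c["color"]);pickle.dump(c,open("w16.pkl","wb"))
P=cloud(c);hsv=cv2.cvtColor(c["color"],cv2.COLOR_BGR2HSV)
m=((cv2.inRange(hsv,(0,110,50),(5,255,255))|cv2.inRange(hsv,(172,110,50),(180,255,255)))>0)&(P[...,2]>.03)&(P[...,2]<.115)&(abs(P[...,0]-.555)<.04)&(abs(P[...,1]-.25)<.04)
v,u=np.nonzero(m);print(len(u));t=m&(P[...,2]>.095)
print(np.median(P[t],0),t.sum(),P[m].min(0),P[m].max(0));v,u=np.nonzero(t)
if len(u):q=plane(c,np.c_[u,v],.1)[:,:2].astype(np.float32)*1000;print(cv2.minEnclosingCircle(q),q.mean(0))
E
```

```text
t 29.9 q [-0.292  0.354 -0.292  1.707  0.109  1.099  0.737] tcp [547.4 242.2 216.2] z [-0.003  0.001 -1.   ] y [0.216 0.976 0.   ] grasp [547.4 242.2 234.9] F [-0.1  0.2 -0.2] w 49.9
322
[0.55328131 0.24825864 0.10106848] 205 [0.54617607 0.24125584 0.0500996 ] [0.56106546 0.25557396 0.10287897]
((553.7589721679688, 248.1825714111328), 8.13629150390625) [553.5122 248.2581]
```

View pics/w16.png

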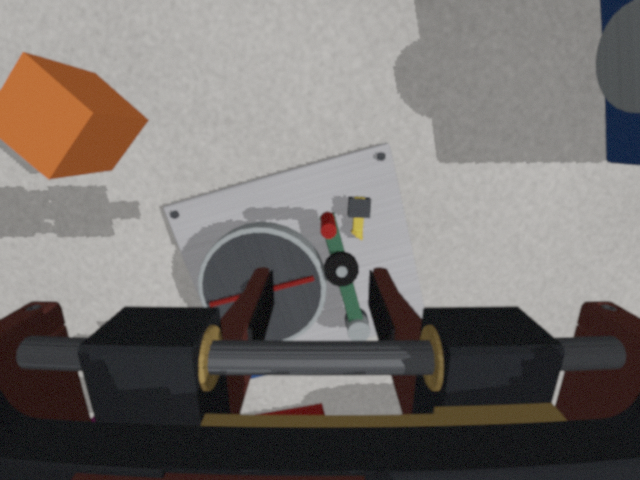

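```bash
python3 - <<'E'
from h import *
import pickle
c=pickle.load(open("w16.pkl","rb"));P=cloud(c)
print(P[325,358],P[268,341],P[225,328])
z=P[325,358,2];print(plane(c,[(358,328)],z))
# plate screws at z .012
q=plane(c,[(174,214),(380,156)],.012)*1000;e=q[1]-q[0];print(q.round(1),np.linalg.norm(e),np.degrees(np.arctan2(e[1],e[0])))
# pan rim fit: depth near .05
m=(abs(P[...,2]-.05)<.004);m[:200]=0;m[345:]=0;m[:,:190]=0;m[:,325:]=0
q=(P[m][:,:2]*1000).astype(np.float32);h=cv2.convexHull(q)[:,0];print(cv2.minEnclosingCircle(q))
hsv=cv2.cvtColor(c["color"],cv2.COLOR_BGR2HSV);g=(cv2.inRange(hsv,(45,60,25),(90,255,255))>0)&(abs(P[...,2]-.04)<.006)&(P[...,0]<.7)
l=cv2.fitLine((P[g][:,:2]*1000).astype(np.float32),cv2.DIST_HUBER,0,.01,.01).ravel();print(g.sum(),l,np.degrees(np.arctan2(l[1],l[0])))
E
```

```text
[0.68918439 0.25708367 0.05013195] [0.60993754 0.2518322  0.0589718 ] [0.5489872  0.24925606 0.10061407]
[[0.69318556 0.2563387  0.05013195]]
[[516.7  67.5  12. ]
 [503.5 322.3  12. ]] 255.04858611600508 92.96861502281757
((598.9717407226562, 170.91148376464844), 91.84703063964844)
676 [9.9900025e-01 4.4704866e-02 6.3947815e+02 2.5306094e+02] 2.562254
```

Post top measured at (553.6, 248.2) mm, pixel (328,229), pivot about (698, 255). I'll go down around the post and pinch it.

Emit:
jog_arm([
  [3, 3, -25, 0, 0, 0],
  [3.2, 3, -40, 0, 0, 0],
  [0, 0, -40, 0, 0, 0],
  [0, 0, -30, 0, 0, 0],
  [0, 0, -20, 0, 0, 0],
  [0, 0, 0, 0, 0, 0],
  [0, 0, 0, 0, 0, 0],
])

```text
clock: 30.65
position: [0.5541, 0.2488, 0.0627]
orientation: [0.107, 0.994, 0.001, -0.0]
wrist_force: [0.1, -0.2, -0.0]
gripper_width: 0.0499
```

```bash
python3 - <<'E'
from h import *
st()
c=capture("wrist");cv2.imwrite("pics/w17.png",c["color"])
E
```

```text
t 30.65 q [-0.324  0.536 -0.265  1.819  0.184  0.81   0.675] tcp [554.1 248.8  62.7] z [-0.001  0.001 -1.   ] y [0.214 0.977 0.001] grasp [554.1 248.8  81.4] F [ 0.1 -0.2 -0. ] w 49.9
```

View pics/w17.png

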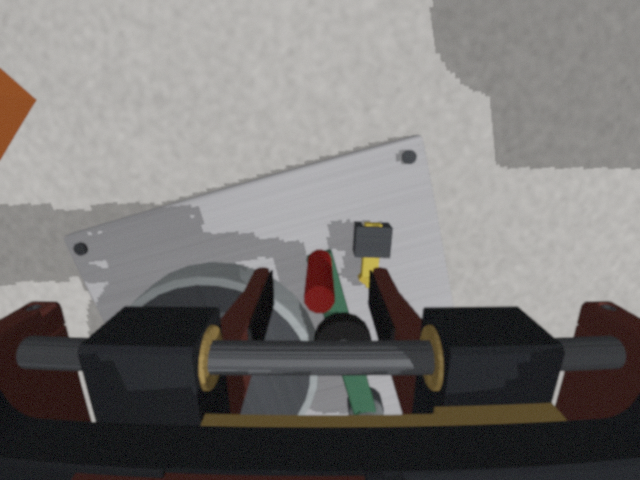

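Emit:
jog_arm([
  [-0.5, -0.5, -3, 0, 0, 0],
  [0, 0, 0, 0, 0, 0],
  [0, 0, 0, 0, 0, 0],
  [0, 0, 0, 0, 0, 0],
  [0, 0, 0, 0, 0, 0],
  [0, 0, 0, 0, 0, 0],
  [0, 0, 0, 0, 0, 0],
], jaw=5, grip_force=35)

```text
clock: 31.4
position: [0.5533, 0.2483, 0.0596]
orientation: [0.107, 0.994, 0.0, -0.0]
wrist_force: [-2.3, -2.9, 4.4]
gripper_width: 0.0152
```

```bash
python3 - <<'E'
from h import *
st()
for t in np.arange(0,.56,.05):
    a=np.radians(182.7)-t;print(round(t,2),np.round([698.4-553.6+145*np.cos(a),255-248.2+145*np.sin(a)],1))
E
```

```text
t 31.4 q [-0.325  0.539 -0.264  1.823  0.186  0.804  0.674] tcp [553.3 248.3  59.6] z [-0.001  0.001 -1.   ] y [0.212 0.977 0.001] grasp [553.3 248.3  78.3] F [-2.3 -2.9  4.4] w 15.2
0.0 [-0. -0.]
0.05 [-0.2  7.2]
0.1 [ 0.  14.5]
0.15 [ 0.6 21.7]
0.2 [ 1.5 28.9]
0.25 [ 2.8 36. ]
0.3 [ 4.4 43.1]
0.35 [ 6.4 50. ]
0.4 [ 8.7 56.9]
0.45 [11.4 63.6]
0.5 [14.4 70.2]
0.55 [17.8 76.7]
```

Emit:
jog_arm([
  [-0.1, 3.6, 0, 0, 0, 0],
  [-0.1, 3.6, 0, 0, 0, 0],
  [0.1, 3.6, 0, 0, 0, 0],
  [0.1, 3.7, 0, 0, 0, 0],
  [0.3, 3.6, 0, 0, 0, 0],
  [0.3, 3.6, 0, 0, 0, 0],
  [0.4, 3.6, 0, 0, 0, 0],
  [0.5, 3.6, 0, 0, 0, 0],
  [0.6, 3.6, 0, 0, 0, 0],
  [0.7, 3.5, 0, 0, 0, 0],
])

```text
clock: 32.4
position: [0.5556, 0.2825, 0.0595]
orientation: [0.107, 0.994, -0.001, -0.001]
wrist_force: [-4.4, -9.2, 8.7]
gripper_width: 0.0152
```

```bash
python3 - <<'E'
from h import *
st()
E
```

```text
t 32.4 q [-0.377  0.564 -0.263  1.779  0.19   0.827  0.626] tcp [555.6 282.5  59.5] z [-0.002 -0.002 -1.   ] y [ 0.213  0.977 -0.003] grasp [555.6 282.5  78.2] F [-4.4 -9.2  8.7] w 15.2
```

Emit:
jog_arm([
  [0.8, 3.6, 0, 0, 0, 0],
  [0.8, 3.5, 0, 0, 0, 0],
  [1, 3.5, 0, 0, 0, 0],
  [1, 3.4, 0, 0, 0, 0],
  [1.1, 3.5, 0, 0, 0, 0],
  [1.2, 3.4, 0, 0, 0, 0],
  [1.3, 3.4, 0, 0, 0, 0],
  [1.4, 3.3, 0, 0, 0, 0],
  [0, 0, 0, 0, 0, 0],
])

```text
clock: 33.3
position: [0.5638, 0.3104, 0.0594]
orientation: [0.107, 0.994, -0.001, -0.001]
wrist_force: [-5.8, -7.7, 10.9]
gripper_width: 0.015
```

Emit:
jog_arm([
  [1.2, 2.6, 0, 0, 0, 0],
  [1.2, 2.6, 0, 0, 0, 0],
  [0, 0, 0, 0, 0, 0],
])

```text
clock: 33.6
position: [0.5659, 0.3154, 0.0594]
orientation: [0.107, 0.994, -0.002, -0.002]
wrist_force: [-6.4, -9.3, 10.4]
gripper_width: 0.0151
```

```bash
python3 - <<'E'
from h import *
s,r,g=st()
v=g[:2]*1000-np.array([698.4,255]);print(np.linalg.norm(v),np.radians(182.7)-np.arctan2(v[1],v[0])%(2*np.pi))
E
```

```text
t 33.6 q [-0.418  0.598 -0.26   1.716  0.193  0.858  0.595] tcp [565.9 315.4  59.4] z [-0.004 -0.003 -1.   ] y [ 0.212  0.977 -0.003] grasp [566.  315.4  78.1] F [-6.4 -9.3 10.4] w 15.1
145.5631917868377 0.4753483813764463
```

Emit:
jog_arm([
  [0.7, 1.4, 0, 0, 0, 0],
  [0.7, 1.4, 0, 0, 0, 0],
  [0, 0, 0, 0, 0, 0],
])

```text
clock: 33.9
position: [0.5672, 0.3181, 0.0594]
orientation: [0.107, 0.994, -0.002, -0.002]
wrist_force: [-6.3, -7.7, 10.3]
gripper_width: 0.0151
```

Emit:
jog_arm([
  [0.7, 1.4, 0, 0, 0, 0],
  [0, 0, 0, 0, 0, 0],
])

```text
clock: 34.1
position: [0.5677, 0.319, 0.0594]
orientation: [0.107, 0.994, -0.002, -0.002]
wrist_force: [-5.9, -8.9, 10.7]
gripper_width: 0.0149
```

Emit:
jog_arm([
  [0.7, 1.3, 0, 0, 0, 0],
  [0, 0, 0, 0, 0, 0],
])

```text
clock: 34.3
position: [0.5677, 0.3192, 0.0593]
orientation: [0.107, 0.994, -0.003, -0.003]
wrist_force: [-8.4, -11.4, 14.0]
gripper_width: 0.015
```

```bash
python3 - <<'E'
from h import *
s,r,g=st()
v=g[:2]*1000-np.array([698.4,255]);print(np.linalg.norm(v),np.radians(182.7)-np.arctan2(v[1],v[0])%(2*np.pi))
E
```

```text
t 34.3 q [-0.423  0.604 -0.259  1.704  0.193  0.866  0.591] tcp [567.7 319.2  59.3] z [-0.006 -0.005 -1.   ] y [ 0.213  0.977 -0.006] grasp [567.9 319.3  78. ] F [ -8.4 -11.4  14. ] w 15.0
145.5440794366511 0.5050647528748877
```

Emit:
jog_arm([
  [0.7, 1.4, 0, 0, 0, 0],
  [0, 0, 0, 0, 0, 0],
  [0, 0, 0, 0, 0, 0],
])

```text
clock: 34.6
position: [0.5679, 0.3194, 0.0593]
orientation: [0.107, 0.994, -0.004, -0.003]
wrist_force: [-10.4, -12.6, 15.4]
gripper_width: 0.0148
```

Emit:
jog_arm([
  [0.7, 1.4, 0, 0, 0, 0],
  [0, 0, 0, 0, 0, 0],
  [0, 0, 0, 0, 0, 0],
])

```text
clock: 34.9
position: [0.568, 0.3196, 0.0592]
orientation: [0.108, 0.994, -0.005, -0.004]
wrist_force: [-13.2, -15.7, 18.7]
gripper_width: 0.015
```

```bash
python3 - <<'E'
from h import *
s,r,g=st()
v=g[:2]*1000-np.array([698.4,255]);print(np.linalg.norm(v),np.radians(182.7)-np.arctan2(v[1],v[0])%(2*np.pi))
a=capture("side")["color"];b=capture("scene")["color"]
cv2.imwrite("pics/s18.png",cv2.resize(a[150:440,200:460],None,fx=2,fy=2));cv2.imwrite("pics/s19.png",b)
E
```

```text
t 34.9 q [-0.426  0.607 -0.258  1.699  0.194  0.873  0.589] tcp [568.  319.6  59.2] z [-0.008 -0.009 -1.   ] y [ 0.214  0.977 -0.011] grasp [568.2 319.8  77.9] F [-13.2 -15.7  18.7] w 15.0
145.47005890010806 0.5087174711407161
```

View pics/s18.png

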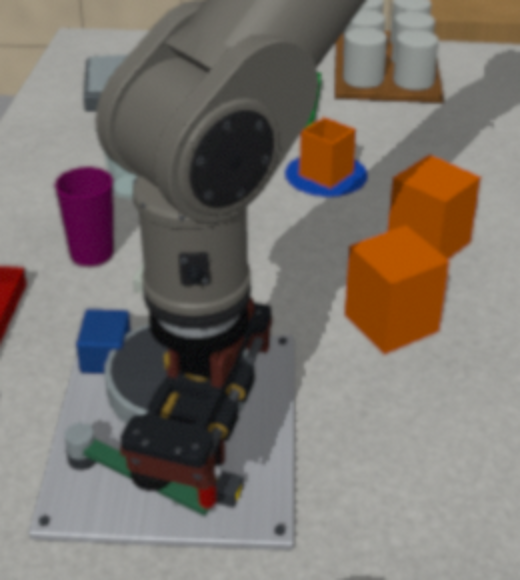

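View pics/s19.png

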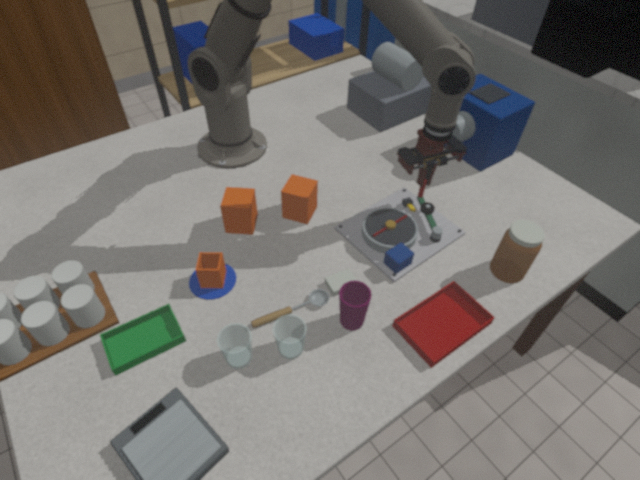

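```bash
python3 -c "
from h import *
print(job_done());st()"
```

```text
the job is handed in; nothing more can be done
None
the job is handed in; nothing more can be done
```

The job is handed in at about 35 s of the 72 s allowed, with the gripper still holding the tensioner against its stop.

**Cup:** I took the smallest of the three orange boxes and regrasped it on the mat, laying it on its side and then turning it mouth-up. It was always set down, never dropped. After release it stood upright about 5–7 mm from the mat's centre, where about 20 mm is allowed. The two cameras disagreed by about 8 mm on its absolute position, but both put it wholly on the mat.

**Tensioner:** I pinched the red post from above and carried it round its pivot. The gripper position puts the arm at about 0.505–0.509 rad, against a nominal stop at 0.5. The last three pushes, about 1.5 mm each, moved the post hardly at all. Meanwhile the sideways force rose from about 11 N to about 20 N, so it is on the stop and well past the click at 0.33. I did not see the pawl click directly; I inferred it from the angle.

**Other checks:** The last scene and side pictures showed the cup mouth-up on the mat and everything else in view apparently where it started. I judged the bystanders by eye and did not re-measure them. An upward force of about 19 N on the wrist built up while I held the post. I didn't find its cause, but it is far below the limits.

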